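# Show the red spray nozzle to the inspection camera

## Robot

A 7-joint arm with a two-finger parallel gripper is mounted at the origin on the work surface. World frame = base frame: x ahead of the robot, y to its left, z up, the work surface at z = 0. Lengths are in mm, angles in degrees, forces in N, time in s.
With the tool pointing down it reaches from about 425 to 800 mm from the base axis. Payload 8.3 kg.
Tool frame: the origin (TCP) lies midway between the tips of the shut fingers; the grasp point (between the pads) lies arm.pinch_z behind it (arm.pinch_z is the distance from the TCP to the grasp point, in mm); x points along the fingers, z is the direction in which the jaws open and shut, and the axes are right-handed (so a half turn about x gives the same grasp; the last joint's range is limited). The gripper opens to 85 mm and grips with 20 to 120 N. Pads are 22 mm wide; open, the fingers measure 114 mm over their backs; the gripper's body (76 mm by 85 mm) begins 54 mm behind the grasp point. The pads swing forward as they close: fully open they stand 13 mm farther back than shut.
Start: joints at [68.646, 21.967, 0.94, 78.501, -0.361, 79.538, -2.664], TCP at [190.581, -595.214, 206.879] pointing down, gripper open.
Joint ranges: [-169.22, 169.22], [-14.56, 117.87], [-87.37, 89.26], [10.42, 133.3], [-82.24, 262.24], [0.94, 117.77], [-172.7, 172.7]. Speed limits (degrees/s): [136.94, 136.94, 172.46, 172.46, 180, 180, 180].

## Interface

Orientations are given as a 3x3 rotation matrix whose columns are the frame's x, y, z axes.
In Python, from plant import arm gives the robot as it stands.
- The arm moves only by the tool jog_arm, never from a script. Its argument "series" is text: rows parted by semicolons, each of 5 numbers parted by spaces: the opening in per cent of the stroke, from 0 (shut) to 100 (fully open), then the shift along the tool's x, y, z scaled (see below), then the turn about the tool's x scaled (see below). In form: gripper tx ty tz roll; .... A call has 1 to 8 rows; each row is the pose to reach, as a shift and turn from the pose measured when the call began, along the tool's axes at that moment; what a row does not reach only later rows make up. The controller multiplies each number of a shift by 400 mm and each number of a turn by 90 degrees. A row lasts 1/12 s, in which the tool goes at most 41.7 mm and 7.16 degrees, less where a joint would pass 70% of its speed; a pose out of reach is approached as far as the arm can. A call with a number of a shift or a turn outside -1 to 1 is refused whole. A call with a gripper value outside its range is refused whole. The fingers move at their own pace and stop on an object; "squeeze" is the grip in N (left out, the last holds). Time passes only in rows, so rows that repeat a pose let the fingers close. It gives the time, the measured TCP pose, the force and the opening at its end, in the units of the state.
- arm.observe(): the state, without advancing time (a new reading comes with each control period).
- arm.read_camera(name): name is "scene" or "side" or "wrist"; returns the picture (384x512x3 uint8, red, green, blue); there is no depth.
- arm.camera_params(name): a dict with "camera_matrix" (3x3 intrinsics, pixels), "origin" and "attitude" of the camera in the world. Camera axes: x right, y up, looking along -z (the intrinsics and any distortion apply to the point x, -y, -z); pixel columns grow to the right and rows downward; lengths in mm; the calibration is good to about 2 mm. A picture is of the moment at which its call begins: read the wrist's pose just before it. camera_params takes no time and is no camera call; for the wrist camera it gives the pose at the moment of the call.
- arm.job_done(): hands the job in, once; it reports no verdict.
The state is a dict: "time_s": time; "qpos": joint angles; "joint_vel": joint speeds; "tau": joint torques, N m; "ee_pos": TCP position; "orientation": TCP orientation; "force": force on the tool from outside, world axes, zero at the start; "moment": the same for the moment, N m; "gripper_width": finger opening in mm.
Only numpy, scipy, OpenCV 4.12 (cv2) and the standard library are available. Lean on these libraries where they do the work, as an engineer would, in place of code of your own. Each camera call takes 0.05 s, during which the arm holds its last target.

## Task

The red sprayer sputters, so its nozzle must be looked at: pluck the red spray nozzle out of the pocket tray, leaving the other nozzles in their pockets and the red bottle where it stands, and hold it up in the air before the inspection camera without touching the camera. Its spray tip must be at the camera's focus point, 100 mm straight out from the middle of the lens, pointing squarely into the lens along the tilted line of sight, with the nozzle's striped top still uppermost. Finish while holding it there, still, in the gripper: do not put it down or let go.

Things in the scene. Friction and masses are not known exactly. Their poses are not given: they have to be found in the camera images.
- red_nozzle: red nozzle to show, lying in a tray pocket, 15 g. Red block 26 (x) x 22 (y) x 24 mm (z); white round spray tip (14 mm diameter, 8 long) on its +x end, black round stub (16 mm diameter, 10 long) on its -x end; white stripe along its top. Origin: centre of the block's underside; x out of the tip, z up. Grip it across its 22 mm width: its top 17 mm stand above the tray
- red_nozzle_tip (a point): centre of the red nozzle's spray end (the orifice): 21 mm ahead (+x) of and 12 mm above the nozzle's origin; same axes as the nozzle
- red_nozzle_back (a point): centre of the end of the red nozzle's black stub: 23 mm behind (-x) and 12 mm above the nozzle's origin; same axes as the nozzle
- blue_nozzle: blue spray nozzle, same shape and size as the red one; a bystander lying in another pocket of the tray, tip also towards the tray's +x. Origin: centre of its underside
- yellow_nozzle: yellow spray nozzle, same shape and size as the red one; a bystander lying in another pocket of the tray, tip also towards the tray's +x. Origin: centre of its underside
- green_nozzle: green spray nozzle, same shape and size as the red one; a bystander lying in another pocket of the tray, tip also towards the tray's +x. Origin: centre of its underside
- tray: fixed grey tray, 160 (x) x 190 (y) x 17 mm, six pockets 50 x 28 mm, 7 mm deep (floor 10 mm above the counter), 2 along x, 75 mm apart, by 3 along y, 62 mm apart, centred on the tray. Four hold nozzles, lying along the tray's x, tips to +x; two are empty. Origin: centre of its underside
- lens (a point): centre of the front face of the inspection camera's lens (aluminium ring of 52 mm diameter round dark glass, on a white head 46 mm wide). Axes turn with the head: the camera looks along this -x; y is level; z is the head's up. The nozzle is shown rightly when its x, y, z axes are parallel to these (tip towards the lens, +x)
- focus (a point): the camera's focus point in the air, nothing there to see: 100 mm in front of the lens centre on its line of sight (at -100 mm on the lens's x); same axes as the lens
- camera_head (a joint): how far the camera head nods down, rad: 0 looks level, 0.5 looks 0.5 rad down. Its pivot lies 285 mm above the counter over the stand's origin; the lens face is 60 mm and the focus point 160 mm from the pivot along the line of sight. Stiff, different each time, not to be moved
- camera_stand: fixed stand of the inspection camera: a dark base plate 130 x 120 x 14 mm (x from -50 to +80 mm) and an aluminium post 18 mm thick at x = +55 mm, 300 mm tall. The camera looks over the stand's -x side and down. Origin: on the counter under the head's pivot
- red_bottle: loose red spray bottle standing upright, 78 mm diameter, 242 mm tall, its nozzle missing; a bystander. Origin: centre of its underside

How it is judged:
By the outcome, as a careful person would: the job done as asked, in the order asked, and still so for the second after the job is handed in, while the arm keeps its last pose, push and grip.
It also fails if it takes over 32 s, if anything falls off the work surface, if the arm or the gripper's body presses on something with over 40 N, if the wrist force passes 120 N, or if a joint passes its speed limit or range.

## Working session

There is one attempt and no reset: what is moved stays moved. The work goes in short steps, Python scripts to look and compute and a tool call to move; the robot and the scene stay as the last step left them, time stands still between calls to the robot, and variables do not carry over. Pictures are saved under pics/ and viewed, and the job is handed in when it is done.

Besides the shell and the picture viewer there is one more tool, called after ">>>" as name(argument=value, ...), one argument or row to a line, values as JSON. jog_arm: Moves the arm, as the interface text tells. Shifts and turns lie within -1 to 1; 1 stands for 400 mm of shift or 90 degrees of turn. Its arguments: {"type":"object","properties":{"series":{"type":"string"},"squeeze":{"type":"number"}},"required":["series"]}

```bash
mkdir -p pics; ls; python3 - <<'E'
from plant import arm
import cv2
s=arm.observe()
for k,v in s.items(): print(k,v)
print(arm.pinch_z)
for n in ["scene","side","wrist"]:
    print(n,arm.camera_params(n))
    im=arm.read_camera(n); cv2.imwrite(f"pics/{n}0.png",im[:,:,::-1])
E
```

```text
pics
time_s 0.0
qpos [68.64656449 22.0172467   0.93756969 78.56168263 -0.36024422 79.54000123
 -2.66476926]
joint_vel [ 0.01292858 -0.05078547  0.03966715 -0.04195351 -0.16170984  0.06949097
 -0.03221839]
tau [-1.09149623e-03 -6.27604365e+01  8.43459517e-01 -3.71828198e+01
  1.64322794e-02  1.41533342e-02 -1.88251590e-05]
ee_pos [ 190.39592891 -594.6972674   205.85421189]
orientation [[-6.63247299e-04  9.52377989e-01  3.04919213e-01]
 [ 1.91458901e-03  3.04919930e-01 -9.52376066e-01]
 [-9.99997947e-01 -4.78658795e-05 -2.02564975e-03]]
force [-0.23644114  0.11959535  0.42708874]
moment [-0.03954148 -0.00963395  0.02944592]
gripper_width 85.47802406739578
18.700000000000003
scene {'camera_matrix': array([[382.08456885,   0.        , 258.1632211 ],
       [  0.        , 382.08456885, 195.75274068],
       [  0.        ,   0.        ,   1.        ]]), 'origin': array([ 969.27988079, -500.34336001,  929.54378166]), 'attitude': array([[ 0.78094829, -0.5018064 ,  0.37190067],
       [ 0.62446974,  0.61533822, -0.48103682],
       [ 0.01254266,  0.6079056 ,  0.79391024]])}
side {'camera_matrix': array([[362.35702766,   0.        , 251.38209631],
       [  0.        , 362.35702766, 187.72704181],
       [  0.        ,   0.        ,   1.        ]]), 'origin': array([ 568.1131718 , -588.14866878,  606.66485416]), 'attitude': array([[ 0.99922265,  0.0214386 , -0.03308298],
       [-0.03934875,  0.59353715, -0.8038441 ],
       [ 0.00240269,  0.804521  ,  0.59391934]])}
wrist {'camera_matrix': array([[279.30847088,   0.        , 259.02901432],
       [  0.        , 279.30847088, 191.37896745],
       [  0.        ,   0.        ,   1.        ]]), 'origin': array([ 265.82798421, -570.836244  ,  374.12566106]), 'attitude': array([[ 0.30422028,  0.90630407,  0.29336488],
       [-0.95260038,  0.28994978,  0.09209587],
       [-0.00159422, -0.30747693,  0.9515542 ]])}
```

View pics/scene0.png

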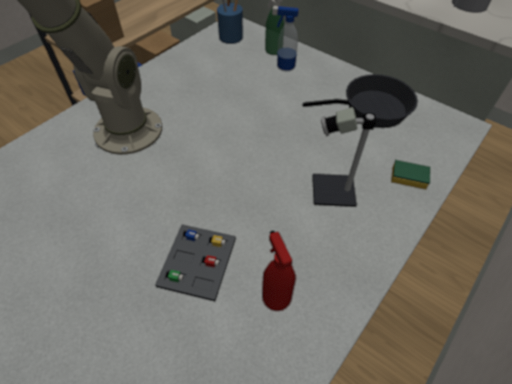

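View pics/side0.png

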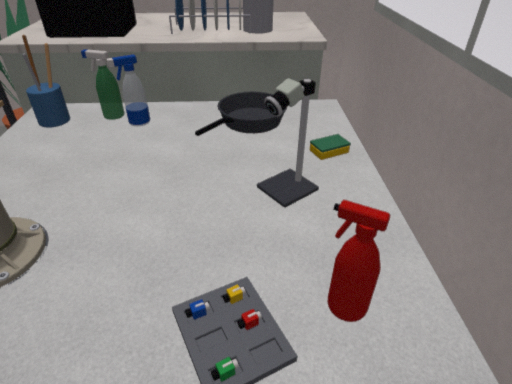

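View pics/wrist0.png

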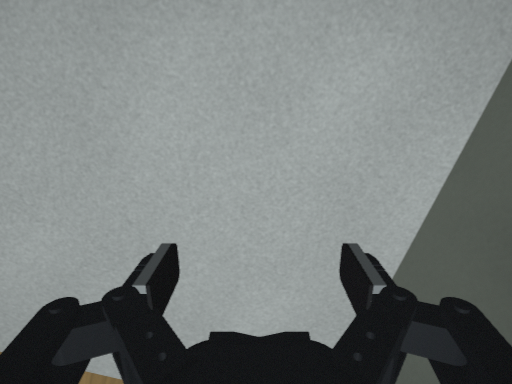

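```bash
cat > h.py <<'E'
import numpy as np, cv2
from plant import arm
from scipy.optimize import least_squares
def cap(n,f):
    P=arm.camera_params(n); im=arm.read_camera(n)[:,:,::-1].copy(); cv2.imwrite(f"pics/{f}.png",im)
    np.savez(f"pics/{f}.npz",K=P["camera_matrix"],o=P["origin"],R=P["attitude"]); return im
def par(f):
    d=np.load(f"pics/{f}.npz"); return d["K"],d["o"],d["R"]
def ray(f,uv):
    K,o,R=par(f); u,v=uv
    d=np.array([(u-K[0,2])/K[0,0],-(v-K[1,2])/K[1,1],-1]); return o,R@d
def onz(f,uv,z):
    o,d=ray(f,uv); return o+d*(z-o[2])/d[2]
def proj(f,p):
    K,o,R=par(f); q=(np.atleast_2d(p)-o)@R
    return np.stack([K[0,2]-K[0,0]*q[:,0]/q[:,2], K[1,2]+K[1,1]*q[:,1]/q[:,2]],1)
def tri(obs):
    A=np.zeros((3,3));b=np.zeros(3)
    for f,uv in obs:
        o,d=ray(f,uv); d=d/np.linalg.norm(d); M=np.eye(3)-np.outer(d,d); A+=M;b+=M@o
    return np.linalg.solve(A,b)
def crop(f,x0,y0,x1,y1,s,out):
    im=cv2.imread(f"pics/{f}.png")[y0:y1,x0:x1]
    cv2.imwrite(f"pics/{out}.png",cv2.resize(im,None,fx=s,fy=s,interpolation=cv2.INTER_CUBIC))
E
python3 - <<'E'
from h import *
for n in ["scene","side"]:
    P=arm.camera_params(n); np.savez(f"pics/{n}0.npz",K=P["camera_matrix"],o=P["origin"],R=P["attitude"])
crop("scene0",150,215,250,305,8,"c1")
crop("side0",165,275,300,384,6,"c2")
crop("scene0",305,80,405,210,6,"c3")
crop("side0",250,70,330,210,6,"c4")
E
```

```text
(no output)
```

View pics/c1.png

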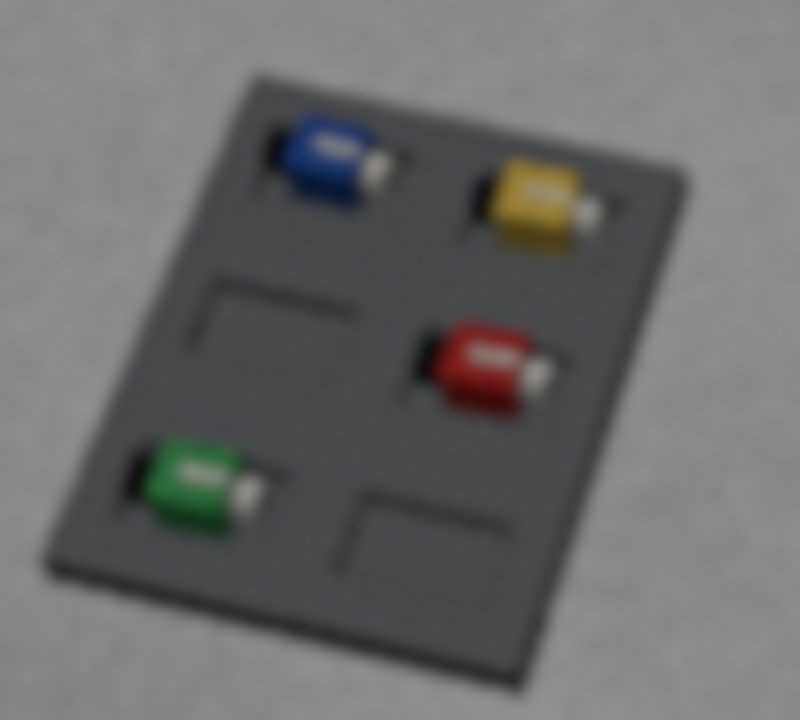

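View pics/c2.png

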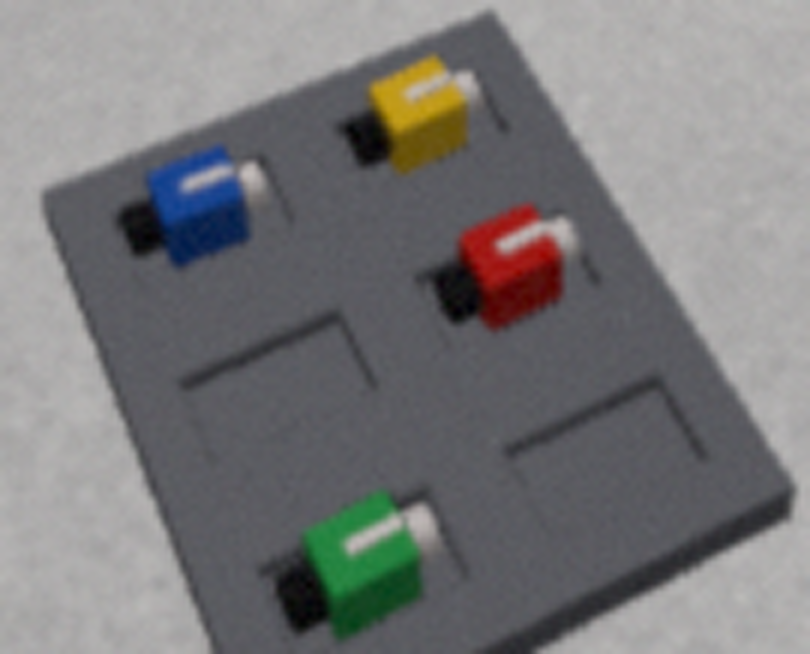

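View pics/c3.png

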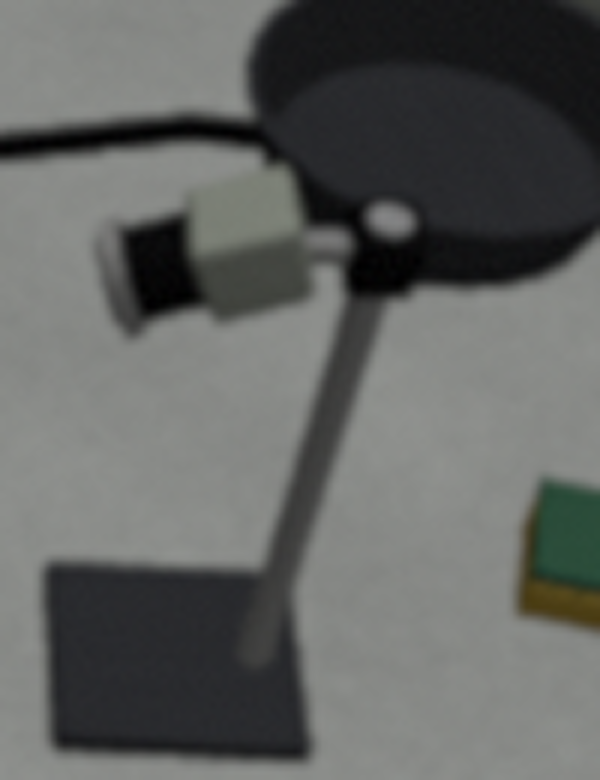

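View pics/c4.png

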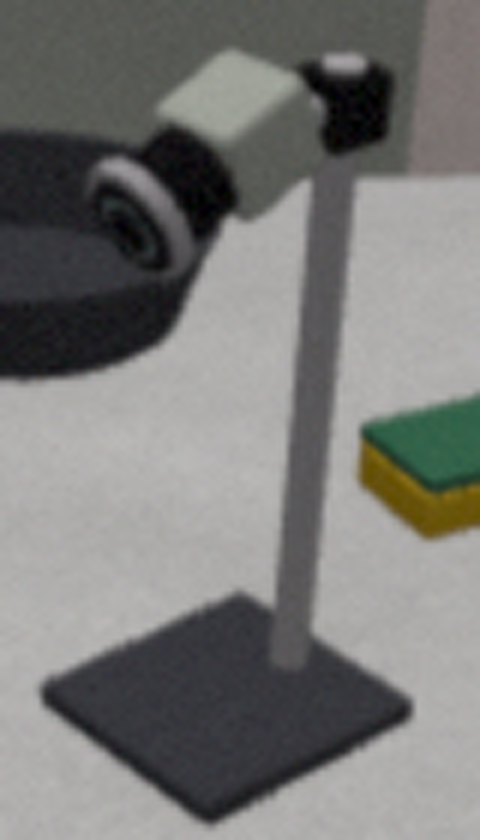

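```bash
cat > fit.py <<'E'
from h import *
S=lambda p:(150+p[0]/8-.44,215+p[1]/8-.44); D=lambda p:(165+p[0]/6-.42,275+p[1]/6-.42)
obs=[("scene0",S((257,78)),(-80,95,17)),("scene0",S((687,175)),(80,95,17)),("scene0",S((520,672)),(80,-95,17)),("scene0",S((48,560)),(-80,-95,17)),
("side0",D((45,192)),(-80,95,17)),("side0",D((490,12)),(80,95,17)),("side0",D((795,488)),(80,-95,17))]
def tf(q,l):
    c,s=np.cos(q[2]),np.sin(q[2]); return np.array([q[0]+c*l[0]-s*l[1],q[1]+s*l[0]+c*l[1],l[2]])
def fit(obs,q0):
    r=least_squares(lambda q:np.concatenate([proj(f,tf(q,l))[0]-uv for f,uv,l in obs]),q0,x_scale=[100,100,1])
    return r.x,r.fun.reshape(-1,2)
c=onz("scene0",(195,262),17); q,e=fit(obs,[c[0],c[1],0.5]); print("tray",q[:2],np.degrees(q[2]),e.round(1).tolist())
A=lambda p:(305+p[0]/6-.42,80+p[1]/6-.42); B=lambda p:(250+p[0]/6-.42,70+p[1]/6-.42)
ob2=[("scene0",A((48,563)),(-50,60,14)),("scene0",A((57,740)),(-50,-60,14)),("scene0",A((305,748)),(80,-60,14)),
("side0",B((45,692)),(-50,60,14)),("side0",B((240,594)),(80,60,14)),("side0",B((410,706)),(80,-60,14)),("side0",B((212,810)),(-50,-60,14))]
c=onz("scene0",(340,190),14); s,e=fit(ob2,[c[0],c[1],0]); print("stand",s[:2],np.degrees(s[2]),e.round(1).tolist())
L=tri([("scene0",A((118,280))),("side0",B((138,217)))]); print("lens",L,proj("scene0",L),A((118,280)),proj("side0",L),B((138,217)))
c_,s_=np.cos(s[2]),np.sin(s[2]); d=L-np.array([s[0],s[1],285]); print("lens rel pivot in stand axes",c_*d[0]+s_*d[1],-s_*d[0]+c_*d[1],d[2],np.linalg.norm(d), "nod",np.degrees(np.arctan2(-d[2],-(c_*d[0]+s_*d[1]))))
print("red pocket",tf(q,(37.5,0,10)))
E
python3 fit.py
```

```text
tray [ 547.51346894 -216.21542164] 24.907223995135823 [[-0.5, -0.6], [0.0, -0.9], [0.1, 0.5], [-1.0, -0.1], [-0.4, 0.0], [0.8, -0.3], [0.6, -0.2]]
stand [689.69555495 213.59718996] 36.235043423173636 [[-1.2, -0.6], [-1.0, 0.4], [1.4, 0.9], [-1.4, -1.2], [0.0, -0.7], [1.6, -0.7], [-0.0, 0.4]]
lens [648.44884296 183.8629547  265.95259907] [[324.13357851 125.77767837]] (324.24666666666667, 126.24666666666666) [[272.9222744  106.16516545]] (272.58, 105.74666666666666)
lens rel pivot in stand axes -50.845433969875 0.39729241647497204 -19.047400930153913 54.29750895799121 nod 20.536642892400252
red pocket [ 581.52562851 -200.42229017   10.        ]
```

```bash
python3 - <<'E'
from h import *
print(onz("side0",(350,318),0),onz("scene0",(278,307),0), onz("scene0",(272,238),235),onz("side0",(362,212),242), onz("side0",(340,208),230))
E
```

```text
[ 7.72502215e+02 -1.89607881e+02 -1.13686838e-13] [ 791.80239536 -180.07409029    0.        ] [ 736.76163444 -148.81313311  235.        ] [ 757.85295179 -164.31299941  242.        ] [ 731.12095713 -139.09947024  230.        ]
```

>>> jog_arm(
  series="60 0 0.1 -0.05 0; 60 0 0.2 -0.1 0; 60 0 0.3 -0.15 -0.04; 60 0.02 0.4 -0.2 -0.08; 60 0.04 0.5 -0.26 -0.08; 60 0.06 0.6 -0.32 -0.08; 60 0.08 0.7 -0.38 -0.08; 60 0.1 0.8 -0.44 -0.08",
)

```text
time_s: 0.82
ee_pos: [419.2, -354.2, 172.0]
orientation: [[-0.001, 0.907, 0.422], [0.001, 0.422, -0.907], [-1.0, 0.0, -0.002]]
force: [1.3, -0.4, 0.4]
gripper_width: 51.1
```

>>> jog_arm(
  series="60 0 0.1 -0.03 0; 60 0 0.2 -0.06 0; 60 0.015 0.3 -0.1 0; 60 0.03 0.4 -0.14 0; 60 0.03 0.5 -0.177 0; 60 0.03 0.515 -0.177 0; 60 0.03 0.515 -0.177 0",
)

```text
time_s: 1.4
ee_pos: [578.8, -197.3, 159.3]
orientation: [[-0.0, 0.903, 0.429], [0.004, 0.429, -0.903], [-1.0, 0.002, -0.004]]
force: [-1.2, 0.5, -0.2]
gripper_width: 51.1
```

```bash
python3 - <<'E'
from h import *
s=arm.observe();print(s["ee_pos"],s["orientation"])
cap("wrist","w1")
E
```

```text
[ 578.83951082 -197.28140216  159.27911148] [[-4.05932154e-04  9.03268274e-01  4.29076054e-01]
 [ 4.47253514e-03  4.29073438e-01 -9.03258535e-01]
 [-9.99989916e-01  1.55239605e-03 -4.21407380e-03]]
```

View pics/w1.png

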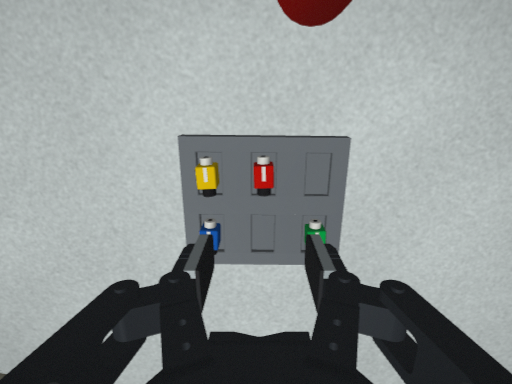

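```bash
python3 - <<'E'
from h import *
crop("w1",170,125,360,275,4,"c5")
crop("w1",240,145,290,205,10,"c6")
E
```

```text
(no output)
```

View pics/c5.png

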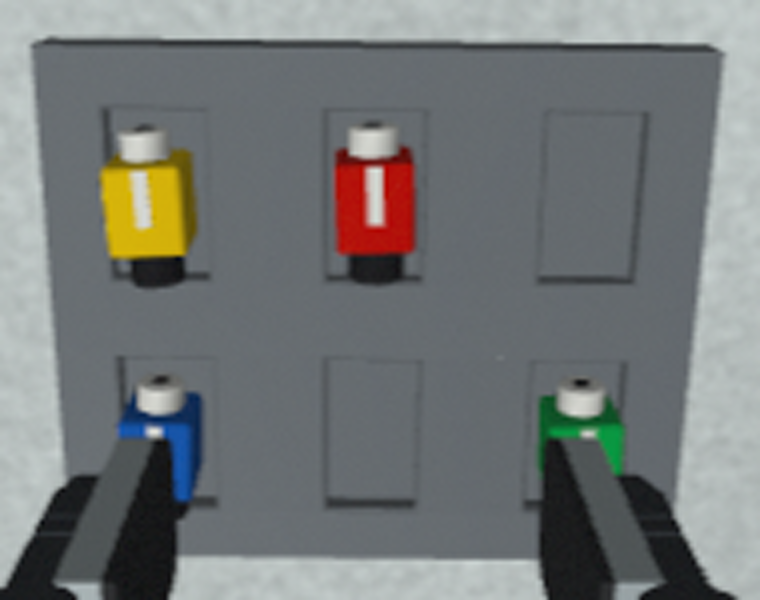

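View pics/c6.png

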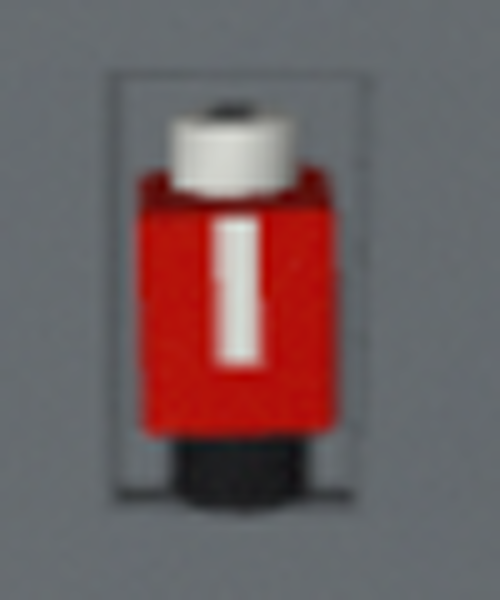

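```bash
cat >> fit.py <<'E'
print('----')
W=lambda p:(240+p[0]/10-.45,145+p[1]/10-.45)
P=np.array([onz("w1",W(p),34) for p in [(138,207),(336,207),(336,437),(145,437)]]); print(P.round(1))
ax=(P[0]+P[1]-P[2]-P[3])/2; print("len",np.linalg.norm(ax),"wid",np.linalg.norm(P[0]-P[1]),np.linalg.norm(P[2]-P[3]),"yaw",np.degrees(np.arctan2(ax[1],ax[0])),"ctr",P.mean(0))
V=lambda p:(170+p[0]/4-.38,125+p[1]/4-.38)
a,b=[onz("w1",V(p),17) for p in [(35,47),(720,52)]]; print("tray +x edge corners",a,b,np.linalg.norm(a-b),"fit:",tf(q,(80,95,17)),tf(q,(80,-95,17)))
d=a-b; print("yaw",np.degrees(np.arctan2(-d[0],d[1])))
print("bottom edge", onz("w1",V((340,555)),17), "tray local of it:")
E
python3 fit.py | sed -n '/----/,$p'
```

```text
----
[[ 588.5 -185.3   34. ]
 [ 597.7 -204.5   34. ]
 [ 574.5 -215.9   34. ]
 [ 565.5 -196.9   34. ]]
len 25.80411531492473 wid 21.220020165138145 21.009334804957007 yaw 26.485345408293433 ctr [ 581.55264301 -200.63724843   34.        ]
tray +x edge corners [578.92440904 -98.35384797  17.        ] [ 658.41229111 -268.97320732   17.        ] 188.22669624528217 fit: [580.06347631 -96.35927027  17.        ] [ 660.08200906 -268.68754542   17.        ]
yaw 24.97979694891733
bottom edge [ 470.17836535 -241.86467449   17.        ] tray local of it:
```

>>> jog_arm(
  series="60 0 -0.01 0.012 0; 60 0.09 -0.01 0.012 0; 60 0.18 -0.01 0.012 0; 60 0.26 -0.01 0.012 0; 60 0.32 -0.01 0.012 0; 60 0.343 -0.01 0.012 0; 60 0.343 -0.01 0.012 0; 60 0.343 -0.01 0.012 0",
  squeeze=30,
)

```text
time_s: 2.12
ee_pos: [575.3, -207.4, 23.1]
orientation: [[-0.001, 0.905, 0.424], [0.002, 0.424, -0.905], [-1.0, 0.0, -0.002]]
force: [0.9, 0.5, 0.1]
gripper_width: 51.0
```

>>> jog_arm(
  series="60 0.002 0.009 -0.009 0; 60 0.002 0.009 -0.009 0; 60 0.002 0.009 -0.009 0",
)

```text
time_s: 2.37
ee_pos: [578.5, -202.5, 24.1]
orientation: [[0.002, 0.905, 0.425], [0.001, 0.425, -0.905], [-1.0, 0.002, -0.0]]
force: [0.3, -0.1, -0.5]
gripper_width: 51.5
```

```bash
python3 - <<'E'
from h import *
s=arm.observe();print(s["ee_pos"],s["joint_vel"].round(2))
cap("wrist","w2");cap("side","s2")
crop("w2",180,150,340,300,4,"c7"); crop("side" if 0 else "s2",150,200,320,384,4,"c8")
E
```

```text
[ 578.45229865 -202.54775995   24.12550016] [ 0.1   0.35  0.28  0.53  0.18 -0.13  0.12]
```

View pics/c7.png

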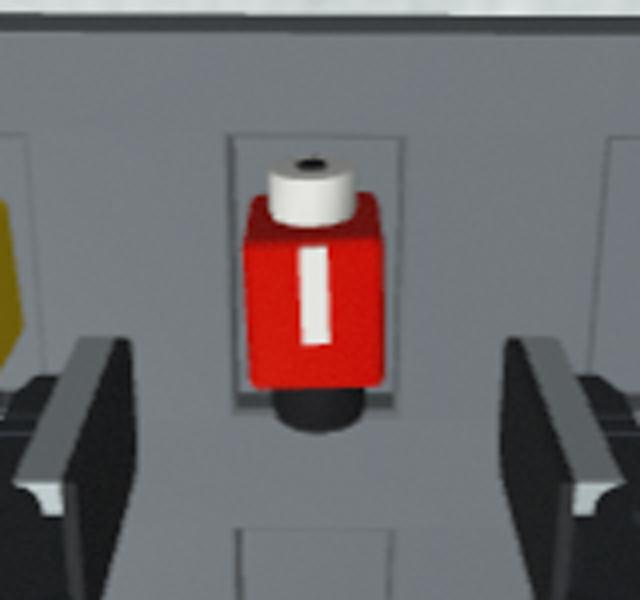

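View pics/c8.png

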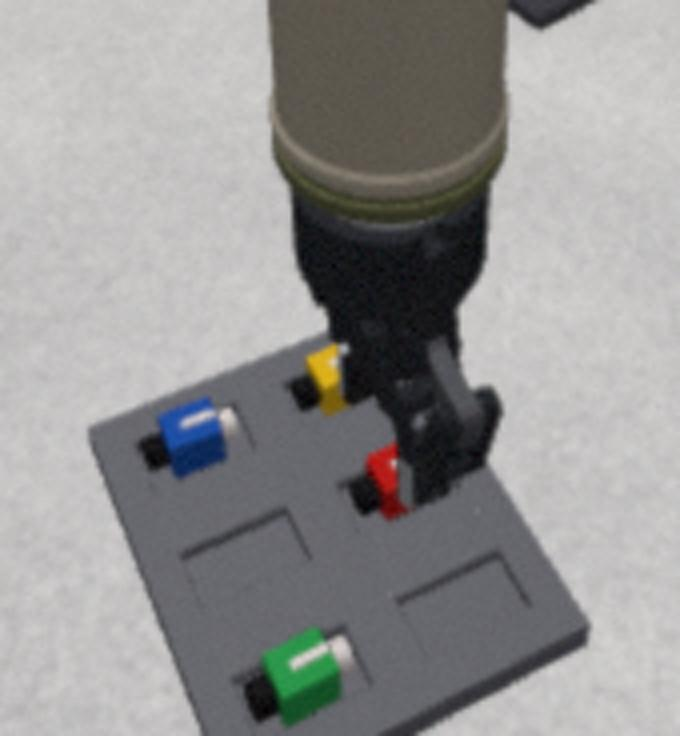

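>>> jog_arm(
  series="50 0.007 0 0 0; 0 0.007 0 0 0; 0 0.007 0 0 0; 0 0.007 0 0 0; 0 0.007 0 0 0; 0 0.007 0 0 0; 0 0.007 0 0 0",
  squeeze=30,
)

```text
time_s: 3.05
ee_pos: [577.8, -202.7, 20.5]
orientation: [[0.001, 0.905, 0.425], [0.002, 0.425, -0.905], [-1.0, 0.001, -0.001]]
force: [-0.0, -0.1, -0.3]
gripper_width: 0.3
```

```bash
python3 - <<'E'
from h import *
cap("wrist","w3");cap("side","s3")
crop("w3",180,150,340,300,4,"c7"); crop("s3",150,200,320,384,4,"c8")
E
```

```text
(no output)
```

View pics/c7.png

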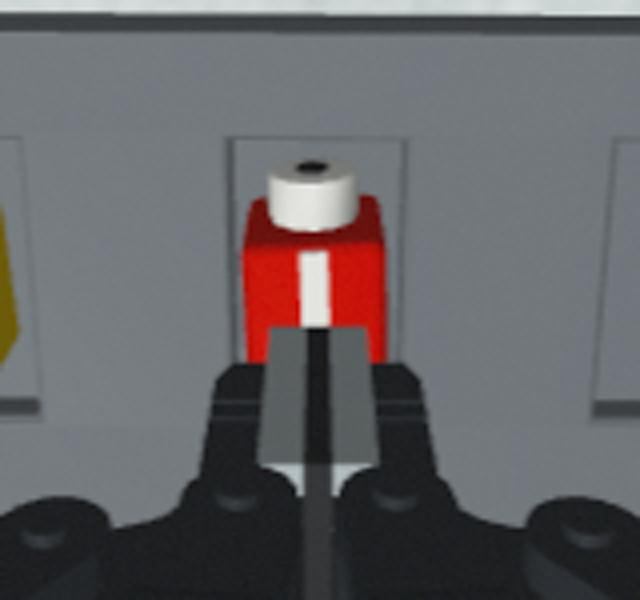

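View pics/c8.png

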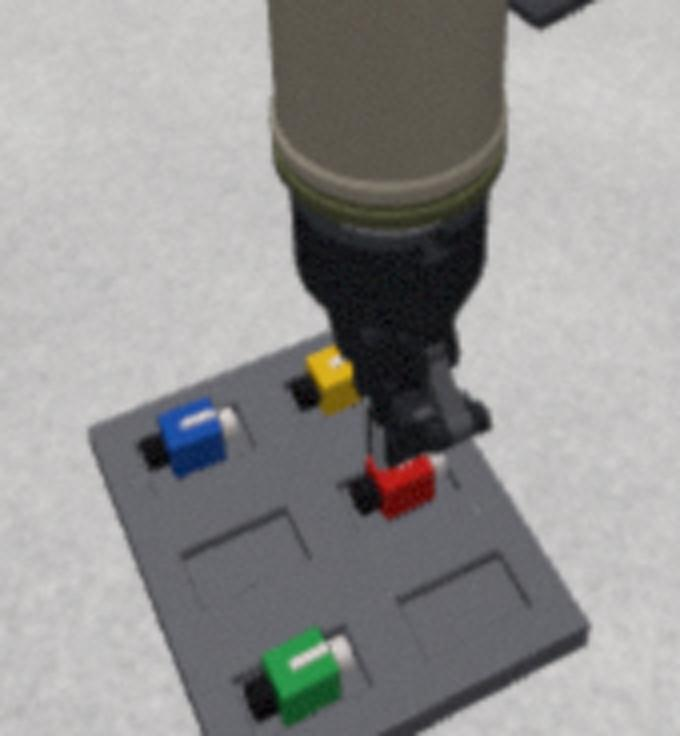

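```bash
python3 - <<'E'
from h import *
s=arm.observe();p=s["ee_pos"];R=s["orientation"];print(p)
def onplane(f,uv,y):
    o,d=ray(f,uv); o=(o-p)@R; d=d@R; return o+d*(y-o[1])/d[1]
for y in (11,0):
  for uv in [(180+270/4,150+328/4),(180+372/4,150+328/4),(180+318/4,150+462/4)]: print(y,onplane("w3",uv,y).round(1))
# where would nozzle top front edge be at z=34?
for z in (34,):
  for pt in [(245,243),(385,243)]: print(onz("w3",(180+pt[0]/4,150+pt[1]/4),z), onz("w3",(180+315/4,150+328/4),z))
f=np.array(par("w3")[1]);print((f-p)@R, (par("w1")[1]))
E
```

```text
[ 577.78232934 -202.72326947   20.57962243]
11 [-29.6  11.   -6.4]
11 [-29.6  11.    7.6]
11 [-62.3  11.    0.1]
0 [-7.2  0.  -7.4]
0 [-7.3  0.   8.8]
0 [-45.2   0.    0.1]
[ 588.62059071 -185.87794463   34.        ] [ 580.41196709 -201.22506697   34.        ]
[ 597.46667904 -204.7512921    34.        ] [ 580.41196709 -201.22506697   34.        ]
[-1.68126804e+02  7.91079928e+01 -4.42775258e-02] [ 650.34904514 -164.05580471  327.58313382]
```

```bash
python3 - <<'E'
from h import *
s=arm.observe();p=s["ee_pos"];R=s["orientation"]
im=cv2.imread("pics/s3.png"); 
for x in (0,-10,-20,-30):
  uv=proj("s3",p+R@np.array([x,0,0]))[0]; print(x,(uv-[150,200])*4)
for y in (-11,11):
  uv=proj("s3",p+R@np.array([0,y,0]))[0]; print(y,(uv-[150,200])*4)
print((proj("s3",[581.5,-200.6,34])-[150,200])*4)
crop("s3",220,280,300,340,10,"c9")
print(s["qpos"])
E
```

```text
0 [390.30688562 484.99785753]
-10 [390.20600134 472.01557748]
-20 [390.10325891 458.79418227]
-30 [389.99860653 445.32700426]
-11 [368.57094252 494.969638  ]
11 [411.77528535 475.14881772]
[[398.30652984 463.05018334]]
[ 28.11331475  30.04025982 -15.62532755  92.56926424   8.97180184
  58.61179984 -55.06201347]
```

View pics/c9.png

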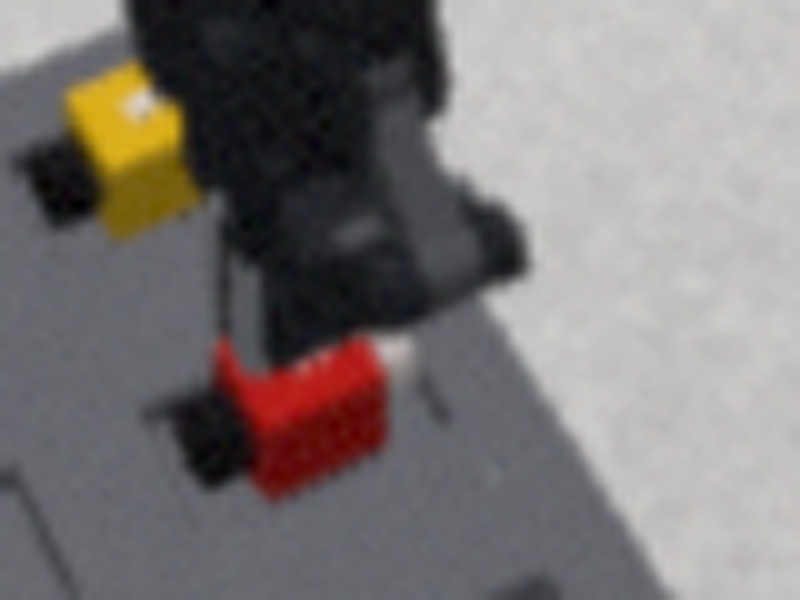

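```bash
python3 - <<'E'
from h import *
s=arm.observe();p=s["ee_pos"];R=s["orientation"]
def onplane(f,uv,y):
    o,d=ray(f,uv); o=(o-p)@R; d=d@R; return o+d*(y-o[1])/d[1]
for y in (-11,-5,0):
  for q in [(222,340),(240,365),(265,365)]:
    print(y,q,onplane("s3",(220+q[0]/10,280+q[1]/10),y).round(1))
E
```

```text
-11 (222, 340) [-31.  -11.    1.2]
-11 (240, 365) [-33.1 -11.    8.3]
-11 (265, 365) [-46.  -11.   18.1]
-5 (222, 340) [-10.3  -5.  -11.6]
-5 (240, 365) [-12.4  -5.   -4.2]
-5 (265, 365) [-25.8  -5.    5.9]
0 (222, 340) [  7.    0.  -22.3]
0 (240, 365) [  4.9   0.  -14.7]
0 (265, 365) [-9.   0.  -4.2]
```

>>> jog_arm(
  series="60 0 0 0 0; 60 0 0 0 0; 60 0 0 0 0; 60 0 0 0 0; 60 0.015 0 0 0; 60 0.03 0 0 0; 60 0.045 0 0 0; 60 0.045 0 0 0",
)

```text
time_s: 3.82
ee_pos: [576.5, -202.3, 0.5]
orientation: [[-0.002, 0.905, 0.425], [0.003, 0.425, -0.905], [-1.0, -0.001, -0.003]]
force: [-0.3, -0.6, -1.0]
gripper_width: 51.6
```

```bash
python3 - <<'E'
from h import *
print(arm.observe()["ee_pos"])
cap("wrist","w4");cap("side","s4")
crop("w4",180,150,340,300,4,"c7"); crop("s4",200,260,320,350,6,"c8")
E
```

```text
[ 5.76481544e+02 -2.02297939e+02  4.78095467e-01]
```

View pics/c7.png

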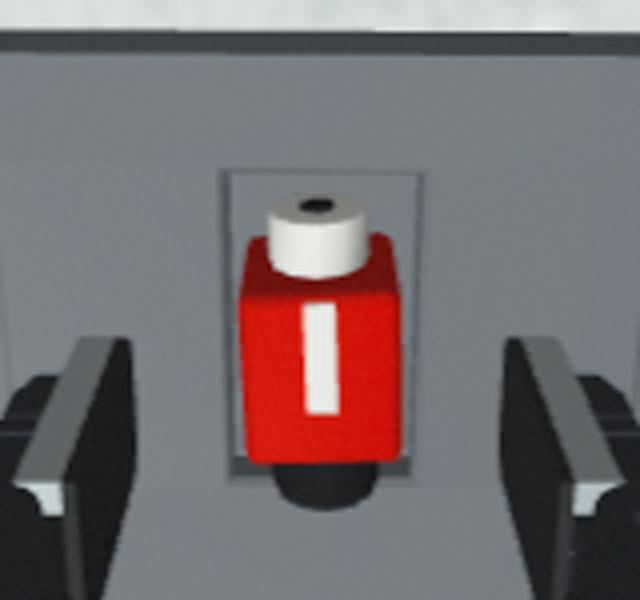

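View pics/c8.png

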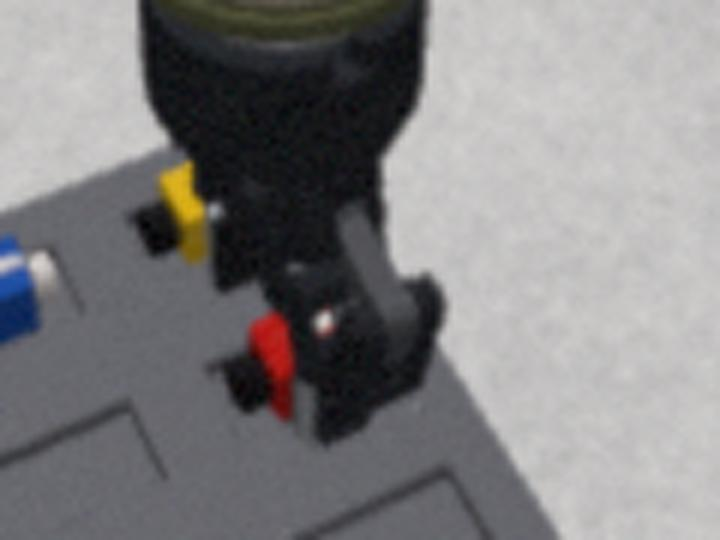

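>>> jog_arm(
  series="60 0.009 0 0 0; 60 0.018 0 0 0; 60 0.018 0 0 0; 0 0.018 0 0 0; 0 0.018 0 0 0; 0 0.018 0 0 0; 0 0.018 0 0 0; 0 0.018 0 0 0",
  squeeze=30,
)

```text
time_s: 4.58
ee_pos: [577.5, -202.6, -5.1]
orientation: [[0.0, 0.905, 0.425], [0.002, 0.425, -0.905], [-1.0, 0.001, -0.002]]
force: [-0.4, -0.1, 1.8]
gripper_width: 21.3
```

>>> jog_arm(
  series="0 -0.01 0 0 0; 0 -0.03 0 0 0; 0 -0.08 0 0 0; 0 -0.13 0 0 0; 0 -0.16 0 0 0; 0 -0.16 0 0 0",
)

```text
time_s: 5.08
ee_pos: [579.8, -203.3, 62.8]
orientation: [[0.006, 0.905, 0.425], [-0.0, 0.425, -0.905], [-1.0, 0.005, 0.002]]
force: [1.5, -0.3, 0.0]
gripper_width: 21.1
```

```bash
python3 - <<'E'
from h import *
print(arm.observe()["ee_pos"])
cap("wrist","w5");cap("side","s5")
crop("w5",180,150,340,300,4,"c7"); crop("s5",180,220,320,350,5,"c8")
E
```

```text
[ 579.79065393 -203.29718101   62.81354687]
```

View pics/c7.png

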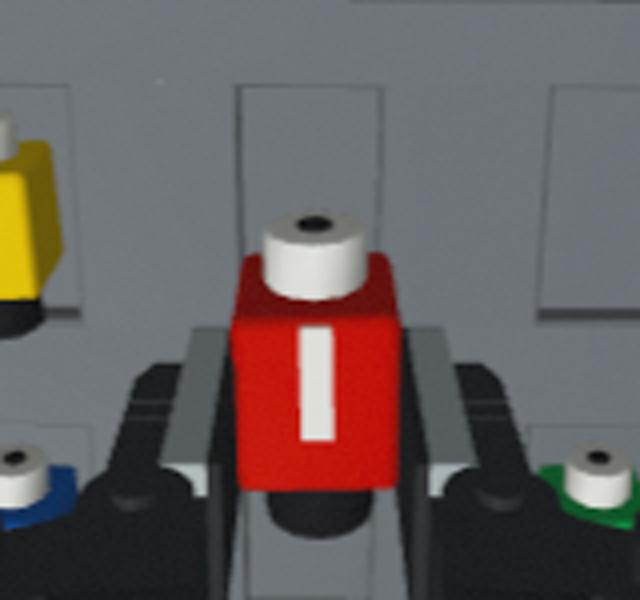

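View pics/c8.png

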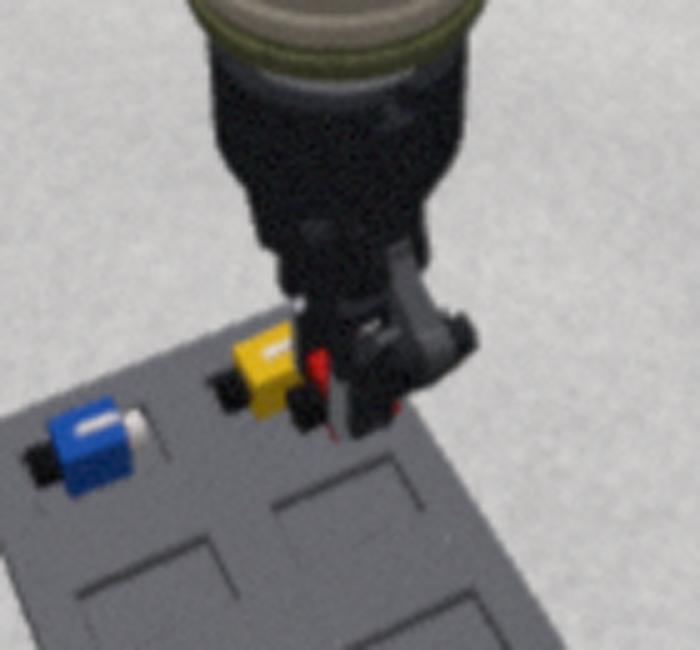

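```bash
python3 - <<'E'
from h import *
crop("scene0",315,95,385,140,11,"c10"); crop("side0",258,72,320,118,12,"c11")
E
```

```text
(no output)
```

View pics/c10.png

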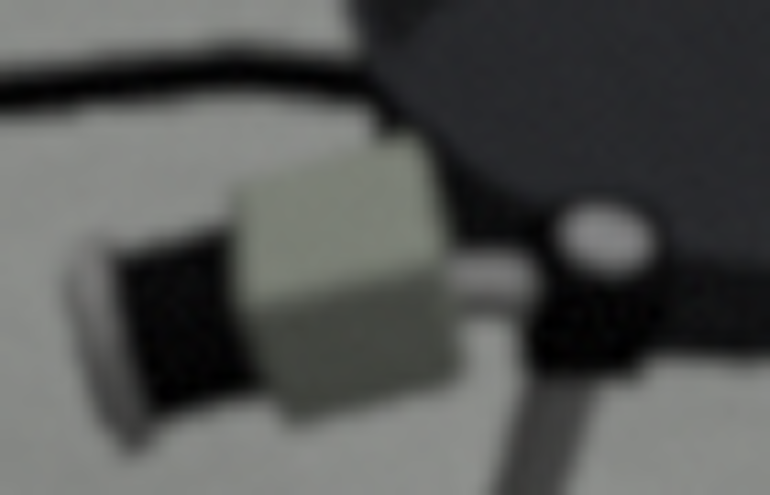

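View pics/c11.png

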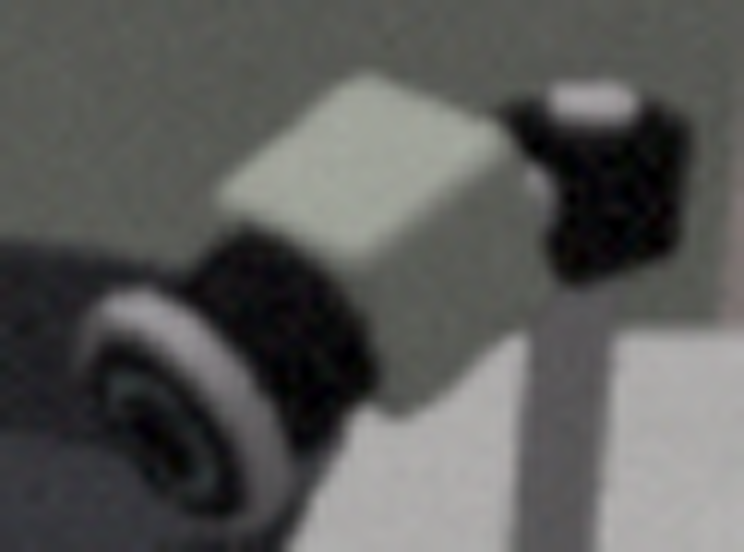

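```bash
cat > fit2.py <<'E'
from h import *
A=lambda p:(305+p[0]/6-.42,80+p[1]/6-.42); B=lambda p:(250+p[0]/6-.42,70+p[1]/6-.42)
a=lambda p:(315+p[0]/11-.45,95+p[1]/11-.45); b=lambda p:(258+p[0]/12-.46,72+p[1]/12-.46)
st=[("scene0",A((48,563)),(-50,60,14)),("scene0",A((57,740)),(-50,-60,14)),("scene0",A((305,748)),(80,-60,14)),
("side0",B((45,692)),(-50,60,14)),("side0",B((240,594)),(80,60,14)),("side0",B((410,706)),(80,-60,14)),("side0",B((212,810)),(-50,-60,14)),
("scene0",a((605,238)),(55,0,300)),("side0",b((592,102)),(55,0,300))]
hd=[("scene0",a((105,345)),"L"),("side0",b((175,425)),"L"),
("scene0",a((235,187)),"flt"),("scene0",a((418,138)),"blt"),("scene0",a((447,265)),"brt"),("scene0",a((248,307)),"frt"),("scene0",a((295,422)),"frb"),("scene0",a((467,377)),"brb"),
("side0",b((215,195)),"flt"),("side0",b((368,72)),"blt"),("side0",b((507,135)),"brt"),("side0",b((365,260)),"frt"),("side0",b((402,417)),"frb")]
def stand(q,l):
    c,s=np.cos(q[2]),np.sin(q[2]); l=np.array(l,float); return np.array([q[0]+c*l[0]-s*l[1],q[1]+s*l[0]+c*l[1],l[2]])
def head(q,l):
    t=q[3]; x,y,z=l; return stand(q,(x*np.cos(t)-z*np.sin(t)*1.0,y,285+x*np.sin(t)+z*np.cos(t)))
def pt(q,n):
    if n=="L": return head(q,(-60,0,0))
    x=-(q[4] if n[0]=="f" else q[5]); y=23 if n[1]=="l" else -23; z=q[6] if n[2]=="t" else q[7]
    return head(q,(x,y,z))
off={"scene0":0,"side0":2}
def res(q):
    e=[proj(f,stand(q,l))[0]-uv-q[8+off[f]:10+off[f]] for f,uv,l in st]+[proj(f,pt(q,n))[0]-uv-q[8+off[f]:10+off[f]] for f,uv,n in hd]
    return np.concatenate(e+[q[8:12]/1.0])
r=least_squares(res,[690,213,.63,.36,35,-10,23,-23,0,0,0,0],x_scale=[100,100,1,1,10,10,10,10,1,1,1,1],loss="soft_l1")
q=r.x;C=np.linalg.inv(r.jac.T@r.jac)
if __name__=="__main__":
    print(q.round(3),np.degrees(q[2:4])); print("sd",np.sqrt(np.diag(C)).round(3)); print(res(q)[:-4].reshape(-1,2).round(1).tolist())
    print("lens",head(q,(-60,0,0)),"focus",head(q,(-160,0,0)))
E
python3 fit2.py
```

```text
[ 6.90183e+02  2.16855e+02  6.34000e-01  3.65000e-01  2.09000e+01
 -2.10400e+01  2.05470e+01 -1.47430e+01 -2.08000e-01 -2.09000e-01
  1.13000e-01 -4.01000e-01] [36.31389884 20.90639774]
sd [2.183 3.217 0.015 0.033 1.767 1.746 1.705 2.347 0.841 0.749 0.804 0.666]
[[-0.4, -0.9], [-0.1, 0.0], [2.3, 0.4], [-1.4, -1.5], [-0.1, -0.9], [1.4, -1.0], [-0.0, 0.0], [0.5, 0.6], [0.2, 1.2], [-1.1, 0.2], [-0.8, 0.6], [0.0, -1.1], [0.2, -0.7], [-0.4, 0.1], [0.4, 0.3], [-1.2, 0.0], [0.1, 0.3], [-0.7, -0.1], [-0.6, 0.1], [1.8, 0.4], [0.5, 0.5], [0.5, -0.2]]
lens [645.01864955 183.66178663 263.58946129] focus [569.74509745 128.33974762 227.90523011]
```

>>> jog_arm(
  series="0 0 -0.08 0 0; 0 0 -0.17 0 0; 0 0 -0.26 -0.005 0; 0 0.03 -0.32 -0.005 0; 0 0.07 -0.3425 -0.005 0; 0 0.11 -0.3425 -0.005 0; 0 0.14 -0.3425 -0.005 0; 0 0.14 -0.3425 -0.005 0",
  squeeze=20,
)

```text
time_s: 5.85
ee_pos: [449.9, -258.0, -0.4]
orientation: [[-0.004, 0.906, 0.424], [0.005, 0.424, -0.906], [-1.0, -0.002, -0.006]]
force: [0.0, 1.4, -0.1]
gripper_width: 21.4
```

```bash
python3 - <<'E'
from h import *
s=arm.observe();print(s["ee_pos"],s["orientation"].round(4),s["joint_vel"].round(1))
cap("wrist","w6");cap("side","s6")
crop("w6",160,130,360,300,4,"c7"); crop("s6",100,260,260,384,5,"c8")
E
```

```text
[ 4.49917028e+02 -2.57973901e+02 -4.12919707e-01] [[-0.0045  0.9056  0.4241]
 [ 0.0045  0.4241 -0.9056]
 [-1.     -0.0022 -0.006 ]] [-0.3 -1.6 -0.6 -2.4 -0.7  3.   0.5]
```

View pics/c7.png

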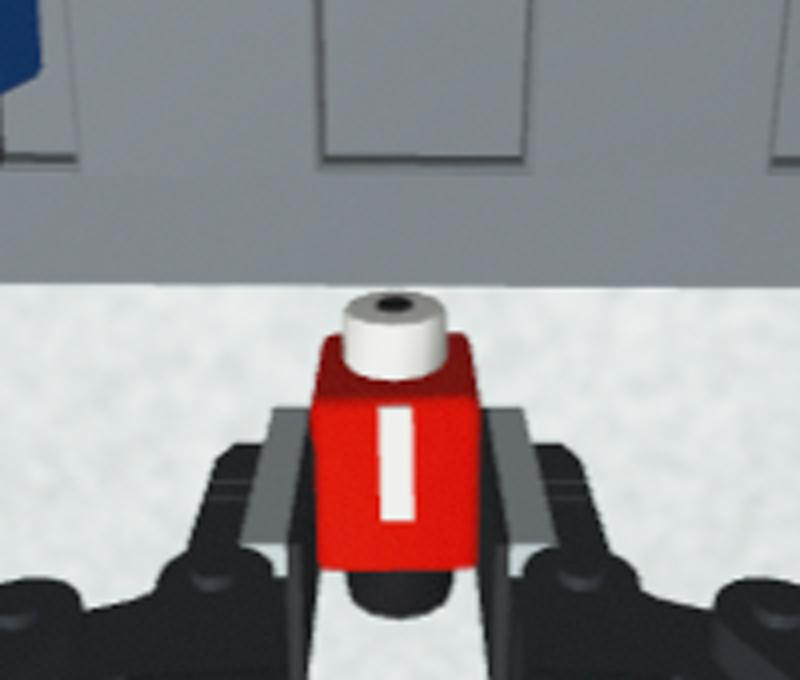

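View pics/c8.png

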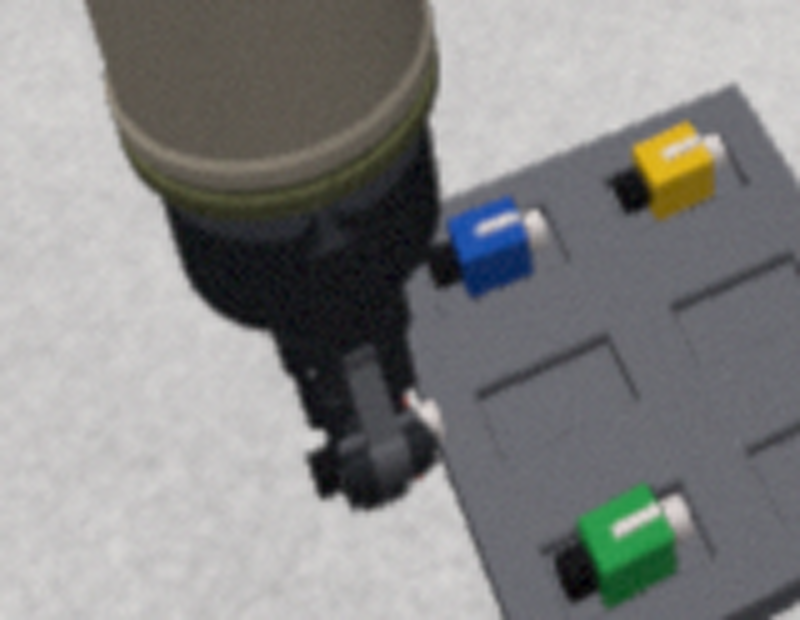

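```bash
cat >> h.py <<'E'
def noz(f,corn,tip,p,R,w=22):
    """in-hand pose fit: corn = pixels of top face [front-left,front-right,rear-right,rear-left]; tip = orifice pixel. frame: origin at TCP, axes tool y(fwd), -z(left), up(-x)"""
    B=np.stack([R[:,1],-R[:,2],-R[:,0]],1)
    L=np.array([[13,11,24],[13,-11,24],[-13,-11,24],[-13,11,24],[21,0,12]],float); px=np.array(list(corn)+[tip],float)
    def X(q):
        t=q[3]; M=np.array([[np.cos(t),0,-np.sin(t)],[0,1,0],[np.sin(t),0,np.cos(t)]]); return p+((L@M.T)+q[:3])@B.T
    r=least_squares(lambda q:(proj(f,X(q))-px).ravel(),[4,0,15,0.1],x_scale=[10,10,10,.3])
    return r.x,r.fun.reshape(-1,2)
E
python3 - <<'E'
from h import *
s=arm.observe();p=s["ee_pos"];R=s["orientation"]
V=lambda a:(160+a[0]/4-.38,130+a[1]/4-.38)
e=onz("w6",V((395,286)),17); print("edge along",(e-p)@R)
q,res=noz("w6",[V((311,398)),V((478,398)),V((479,570)),V((316,570))],V((395,304)),p,R); print(q[:3],np.degrees(q[3]),res.round(1).tolist())
E
```

```text
edge along [-14.74979955  22.8240549   -1.8362634 ]
[ 2.0377788   1.68319224 10.24708733] 0.8059989617305345 [[-0.2, -0.1], [0.7, -0.1], [-0.6, -0.1], [-0.2, -0.1], [0.2, 0.3]]
```

>>> jog_arm(
  series="0 0 0.0095 -0.003 0; 0 0 0.0095 -0.003 0; 0 0.005 0.0095 -0.003 0; 0 0.01 0.009 -0.003 0; 0 0.014 0.008 -0.003 0; 0 0.014 0.008 -0.003 0",
  squeeze=20,
)

```text
time_s: 6.45
ee_pos: [454.7, -256.1, -3.3]
orientation: [[-0.001, 0.905, 0.425], [0.003, 0.425, -0.905], [-1.0, 0.001, -0.003]]
force: [0.6, 0.8, 1.4]
gripper_width: 21.4
```

```bash
python3 - <<'E'
from h import *
s=arm.observe();print(s["ee_pos"],s["orientation"].round(4),s["joint_vel"].round(1))
cap("wrist","w7")
crop("w7",160,130,360,300,4,"c7")
E
```

```text
[ 454.73934219 -256.08665306   -3.32166968] [[-5.000e-04  9.052e-01  4.249e-01]
 [ 2.700e-03  4.249e-01 -9.052e-01]
 [-1.000e+00  6.000e-04 -2.600e-03]] [-0.  -0.2 -0.2 -0.1 -0.1  0.4 -0.1]
```

View pics/c7.png

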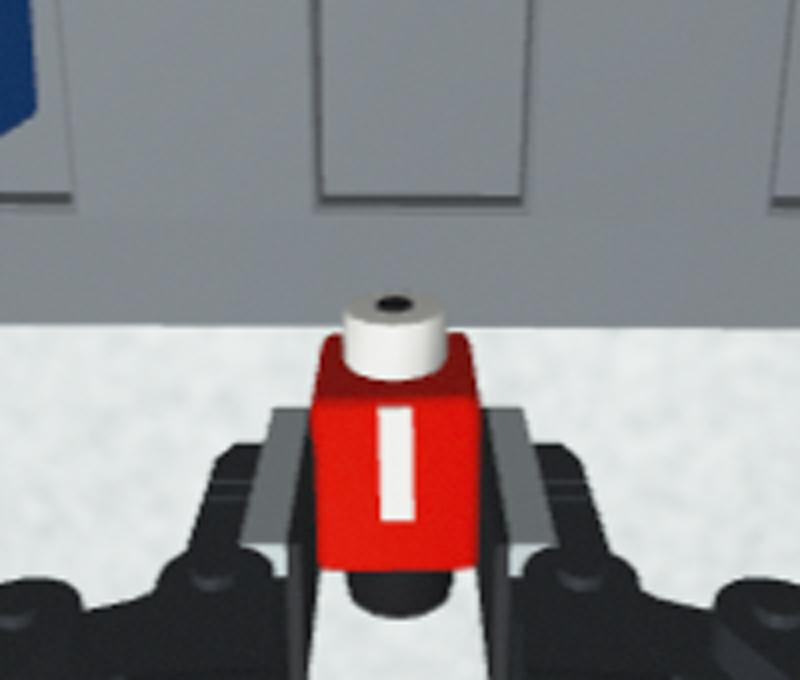

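>>> jog_arm(
  series="0 0 -0.004 0 0; 0 0.006 -0.006 0 0; 0 0.012 -0.008 0 0; 0 0.017 -0.01 0 0; 0 0.022 -0.012 0 0; 0 0.022 -0.012 0 0; 0 0.022 -0.012 0 0",
  squeeze=20,
)

```text
time_s: 7.08
ee_pos: [451.1, -258.4, -11.0]
orientation: [[0.001, 0.905, 0.425], [0.002, 0.425, -0.905], [-1.0, 0.002, -0.001]]
force: [-2.0, 2.0, 9.3]
gripper_width: 21.4
```

```bash
python3 - <<'E'
from h import *
s=arm.observe();print(s["ee_pos"],s["orientation"].round(4),s["joint_vel"].round(1))
cap("wrist","w8")
crop("w8",160,130,360,300,4,"c7")
E
```

```text
[ 451.13594808 -258.44350349  -11.0001208 ] [[ 0.0011  0.9053  0.4249]
 [ 0.0018  0.4249 -0.9053]
 [-1.      0.0018 -0.0012]] [-0.1 -0.   0.  -0.   0.2  0.1  0. ]
```

View pics/c7.png

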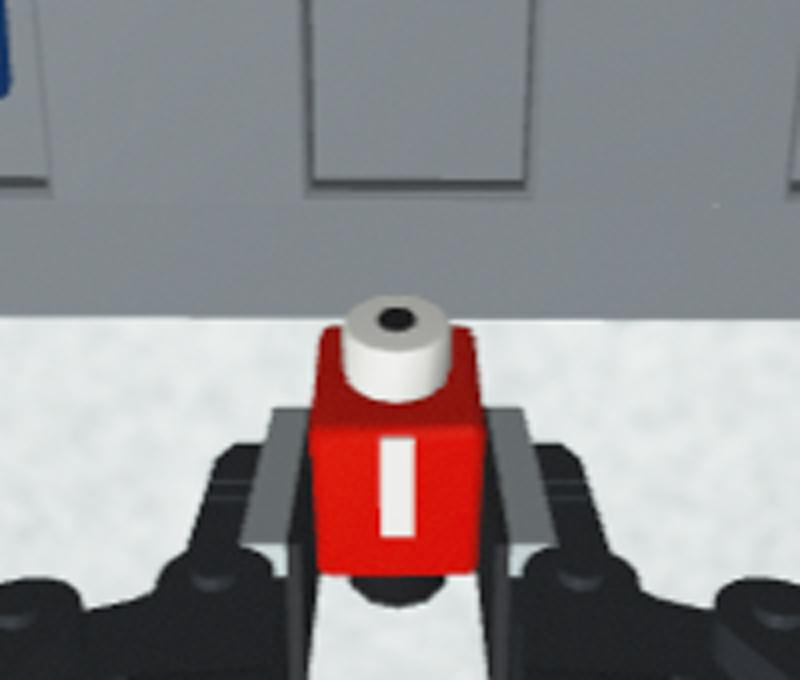

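It tilts: the tip has risen and the stripe has foreshortened. Measure the tilt.

```bash
python3 - <<'E'
from h import *
s=arm.observe();p=s["ee_pos"];R=s["orientation"]
V=lambda a:(160+a[0]/4-.38,130+a[1]/4-.38)
q,res=noz("w8",[V((310,427)),V((484,427)),V((481,574)),V((316,575))],V((396,319)),p,R); print(q[:3],np.degrees(q[3]),res.round(1).tolist())
c=np.array([-101,0]);ax=np.array([.9066,.4219]); print("edge fwd of TCP",-80-(p[:2]-[546.8,-216.8])@ax)
E
```

```text
[ 7.77054022  0.12731349 16.36709864] 12.977556245380113 [[-0.3, -0.0], [0.4, -0.1], [-0.7, 0.1], [0.2, -0.1], [0.3, 0.0]]
edge fwd of TCP 24.297483369950697
```

>>> jog_arm(
  series="0 0.004 0 0 0; 0 0.008 0 0 0; 0 0.011 0 0 0; 0 0.011 0 0 0; 0 0.011 0 0 0",
  squeeze=20,
)

```text
time_s: 7.55
ee_pos: [450.9, -258.7, -14.5]
orientation: [[0.001, 0.905, 0.425], [0.001, 0.425, -0.905], [-1.0, 0.001, -0.001]]
force: [-4.9, 2.3, 12.3]
gripper_width: 21.1
```

```bash
python3 - <<'E'
from h import *
s=arm.observe();print(s["ee_pos"],s["orientation"].round(4),s["joint_vel"].round(1))
cap("wrist","w9")
crop("w9",160,130,360,300,4,"c7")
E
```

```text
[ 450.91166839 -258.65760124  -14.50808531] [[ 9.000e-04  9.053e-01  4.248e-01]
 [ 1.400e-03  4.248e-01 -9.053e-01]
 [-1.000e+00  1.400e-03 -8.000e-04]] [-0.1 -0.   0.  -0.   0.1 -0.1 -0. ]
```

View pics/c7.png

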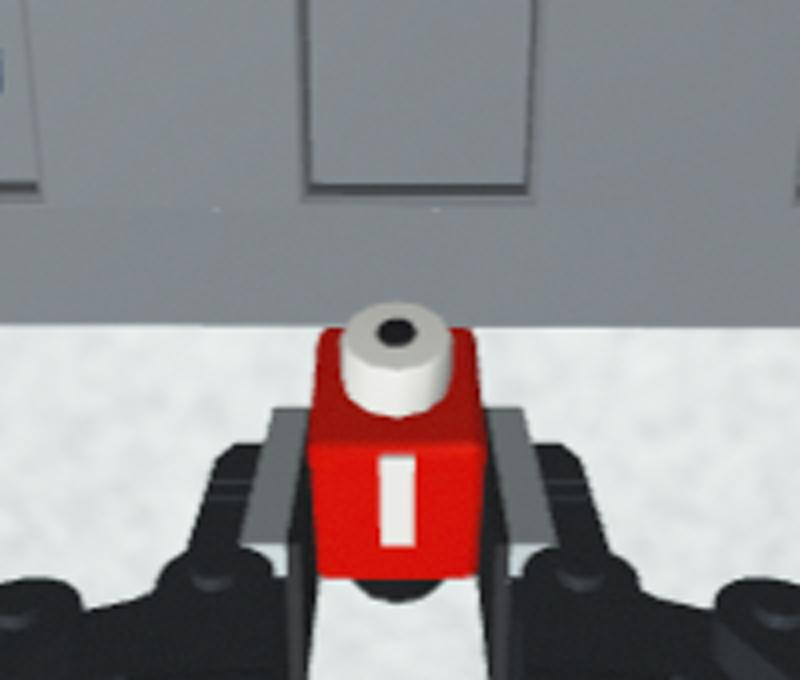

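```bash
python3 - <<'E'
from h import *
s=arm.observe();p=s["ee_pos"];R=s["orientation"]
V=lambda a:(160+a[0]/4-.38,130+a[1]/4-.38)
q,res=noz("w9",[V((308,443)),V((486,443)),V((481,577)),V((317,578))],V((396,333)),p,R); print(q[:3],np.degrees(q[3]),res.round(1).tolist())
E
```

```text
[ 8.53616442  0.09521028 17.36812554] 17.87427210644356 [[0.1, 0.2], [0.1, 0.1], [-0.8, 0.2], [0.1, -0.0], [0.4, -0.4]]
```

>>> jog_arm(
  series="0 0.004 0 0 0; 0 0.0075 0 0 0; 0 0.0075 0 0 0; 0 0.0075 0 0 0",
  squeeze=20,
)

```text
time_s: 7.93
ee_pos: [450.8, -258.8, -16.6]
orientation: [[0.001, 0.905, 0.425], [0.001, 0.425, -0.905], [-1.0, 0.001, -0.001]]
force: [-4.2, 2.5, 12.6]
gripper_width: 21.2
```

```bash
python3 - <<'E'
from h import *
s=arm.observe();print(s["ee_pos"],s["orientation"].round(4),s["joint_vel"].round(1))
cap("wrist","w10")
crop("w10",200,190,320,280,6,"c7")
E
```

```text
[ 450.76884403 -258.76830712  -16.61598293] [[ 9.000e-04  9.053e-01  4.247e-01]
 [ 1.100e-03  4.247e-01 -9.053e-01]
 [-1.000e+00  1.300e-03 -6.000e-04]] [ 0.  -0.1 -0.  -0.  -0.   0.1  0. ]
```

View pics/c7.png

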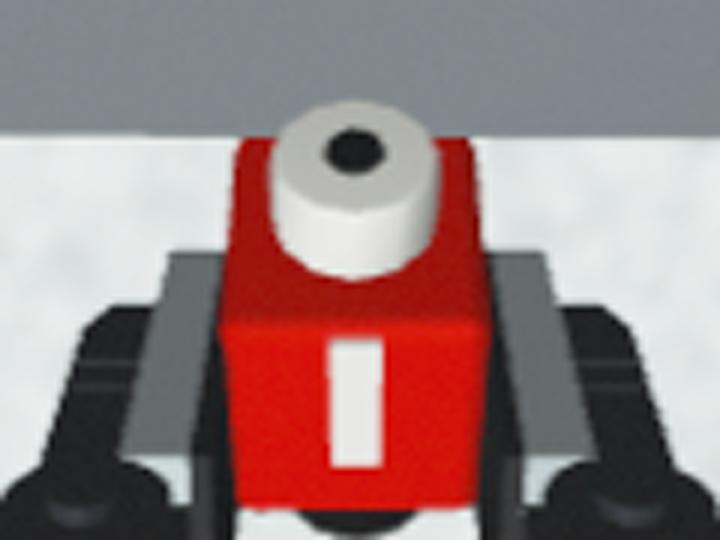

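```bash
python3 - <<'E'
from h import *
s=arm.observe();p=s["ee_pos"];R=s["orientation"]
V=lambda a:(200+a[0]/6-.42,190+a[1]/6-.42)
q,res=noz("w10",[V((219,322)),V((488,322)),V((482,507)),V((234,507))],V((355,151)),p,R); print(q[:3],np.degrees(q[3]),res.round(1).tolist())
# ellipse-based check: tip face ellipse width 168? height
a,b=165,112
print(b/a)
E
```

```text
[10.00188807  0.16451643 19.17007166] 21.98247906482591 [[0.2, 0.2], [0.4, 0.1], [-1.0, 0.1], [0.2, 0.1], [0.1, -0.4]]
0.6787878787878788
```

>>> jog_arm(
  series="0 -0.01 0 0 0; 0 -0.03 0 0 0; 0 -0.08 0 0 0; 0 -0.17 0 0 0; 0 -0.26 0 0 0; 0 -0.35 0 0 0; 0 -0.44 0 0 0; 0 -0.5 0 0 0",
  squeeze=40,
)

```text
time_s: 8.65
ee_pos: [451.3, -259.5, 187.7]
orientation: [[0.005, 0.905, 0.425], [-0.001, 0.425, -0.905], [-1.0, 0.004, 0.003]]
force: [0.4, 0.2, -0.2]
gripper_width: 21.7
```

```bash
python3 - <<'E'
from h import *
def tr(f,uv,p,R):
    o,d=ray(f,uv); return (o-p)@R,d@R
# w5: held flat, after lift; p as recorded
def atup(f,uv,p,R,up):
    o,d=tr(f,uv,p,R); t=(-up-o[0])/d[0]; return (o+d*t)
V=lambda a:(160+a[0]/4-.38,130+a[1]/4-.38)
R6=np.array([[-0.0045,0.9056,0.4241],[0.0045,0.4241,-0.9056],[-1,-.0022,-.006]])
print("w6 orifice fwd at up=27.1 (exp 25.5):",atup("w6",V((395,304)),np.array([449.917,-257.974,-.413]),R6,27.1))
R10=np.array([[.0009,.9053,.4247],[.0011,.4247,-.9053],[-1,.0013,-.0006]])
V=lambda a:(200+a[0]/6-.42,190+a[1]/6-.42); p10=np.array([450.769,-258.768,-16.616])
for up in (38,40,42,44): print(up,atup("w10",V((355,151)),p10,R10,up), "line", 22.4+(up-40.1)/.358*.934)
E
```

```text
w6 orifice fwd at up=27.1 (exp 25.5): [-27.1         25.4574138   -0.42771357]
38 [-38.          24.69193431  -0.18985787] line 16.921229050279322
40 [-40.          25.52810826  -0.18745065] line 22.139106145251393
42 [-42.          26.36428222  -0.18504343] line 27.35698324022346
44 [-44.          27.20045617  -0.18263622] line 32.574860335195524
```

>>> jog_arm(
  series="0 0 0.04 -0.08 0; 0 0 0.09 -0.17 -0.03; 0 -0.01 0.14 -0.26 -0.06; 0 -0.02 0.19 -0.35 -0.09; 0 -0.03 0.24 -0.44 -0.12; 0 -0.03 0.3 -0.53 -0.124; 0 -0.03 0.36 -0.62 -0.124; 0 -0.03 0.395 -0.68 -0.124",
)

```text
time_s: 9.32
ee_pos: [478.7, 57.6, 200.3]
orientation: [[0.006, 0.805, 0.594], [-0.001, 0.594, -0.805], [-1.0, 0.004, 0.004]]
force: [0.8, -0.1, -0.1]
gripper_width: 21.0
```

>>> jog_arm(
  series="0 0 0 0 0; 0 0 0 0 0; 0 0 0 0 0; 0 0 0 0 0",
)

```text
time_s: 9.65
ee_pos: [478.6, 55.7, 200.3]
orientation: [[0.006, 0.806, 0.592], [-0.001, 0.592, -0.806], [-1.0, 0.004, 0.004]]
force: [0.0, -0.3, -0.3]
gripper_width: 21.2
```

```bash
python3 - <<'E'
from h import *
s=arm.observe();print(s["ee_pos"].tolist(),s["orientation"].round(4).tolist(),s["joint_vel"].round(1))
cap("wrist","w11");cap("side","s11");cap("scene","g11")
E
```

```text
[478.6410651964084, 55.74779807167525, 200.26160516894737] [[0.0056, 0.8061, 0.5917], [-0.0014, 0.5918, -0.8061], [-1.0, 0.0036, 0.0044]] [ 0.5 -0.   0.2  0.1 -0.1  0.  -0.2]
```

View pics/w11.png

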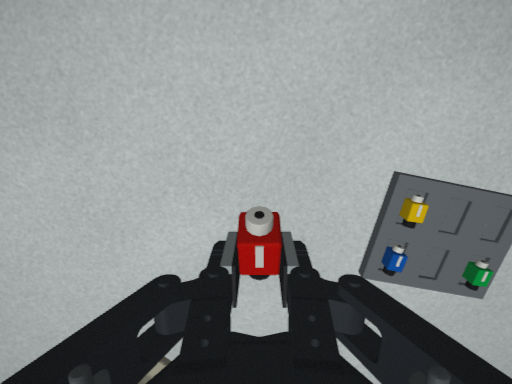

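View pics/s11.png

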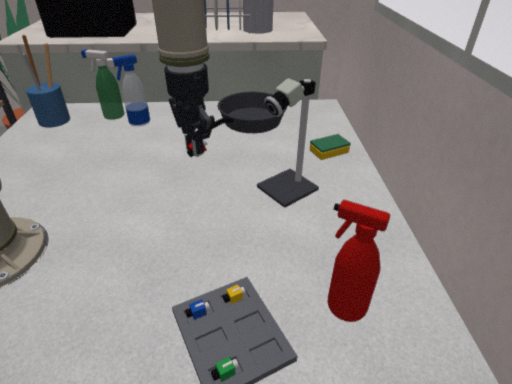

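View pics/g11.png

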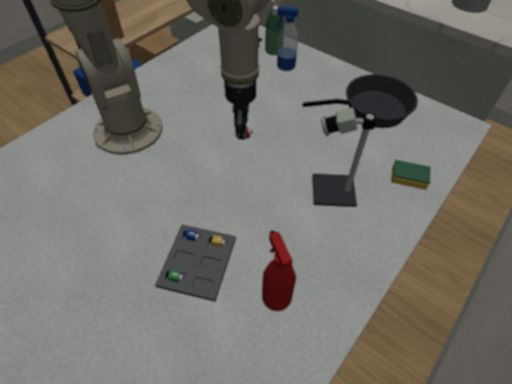

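>>> jog_arm(
  series="0 -0.09 0 0 0; 0 -0.18 0.02 0 0; 0 -0.27 0.06 0 0; 0 -0.35 0.13 -0.005 0; 0 -0.41 0.22 -0.01 0; 0 -0.425 0.32 -0.01 0; 0 -0.425 0.4 -0.01 0; 0 -0.425 0.425 -0.01 0",
)

```text
time_s: 10.47
ee_pos: [614.9, 161.9, 368.5]
orientation: [[0.003, 0.806, 0.592], [0.0, 0.592, -0.806], [-1.0, 0.002, 0.002]]
force: [0.5, 0.7, -1.1]
gripper_width: 20.9
```

>>> jog_arm(
  series="0 0 0 0 0; 0 0 0 0 0; 0 0 0 0 0; 0 0 0 0 0",
)

```text
time_s: 10.8
ee_pos: [614.5, 160.5, 369.3]
orientation: [[0.004, 0.807, 0.591], [-0.001, 0.591, -0.807], [-1.0, 0.003, 0.003]]
force: [-0.1, 0.2, -0.0]
gripper_width: 21.0
```

```bash
python3 - <<'E'
from h import *
s=arm.observe();print(s["ee_pos"].tolist(),s["orientation"].round(4).tolist(),s["joint_vel"].round(1))
cap("wrist","w12")
E
```

```text
[614.4802181120103, 160.52875298868847, 369.3099618153558] [[0.004, 0.8069, 0.5906], [-0.0007, 0.5907, -0.8069], [-1.0, 0.0028, 0.0029]] [ 0.2 -0.6 -0.3 -0.   0.1  0.1 -0.2]
```

View pics/w12.png

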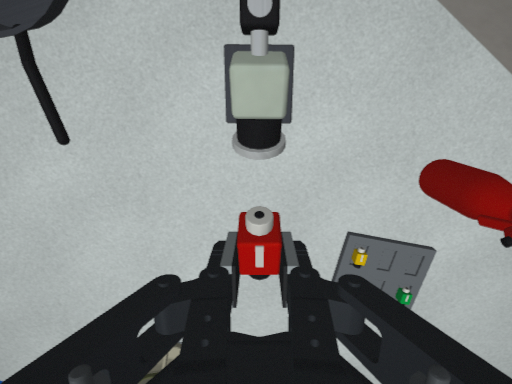

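```bash
python3 - <<'E'
from h import *
crop("w12",205,0,315,170,4.5,"c12")
crop("w12",225,120,295,165,10,"c13")
from fit2 import q,stand,head,pt
print(proj("w12",np.array([stand(q,l) for l in [(-50,60,14),(-50,-60,14),(80,60,14),(80,-60,14),(55,0,300)]]+[head(q,(-60,0,0))]+[pt(q,n) for n in("flt","frt","blt","brt")])).round(1).tolist())
E
```

```text
[[225.1, 121.8], [291.0, 121.6], [222.1, 42.3], [293.4, 42.1], [257.4, 0.7], [258.0, 145.2], [230.3, 116.1], [285.4, 115.9], [226.5, 62.3], [288.7, 62.1]]
```

View pics/c12.png

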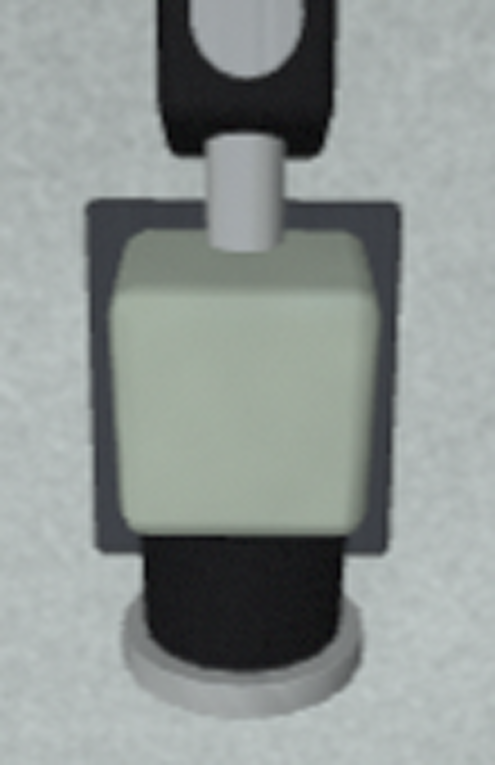

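View pics/c13.png

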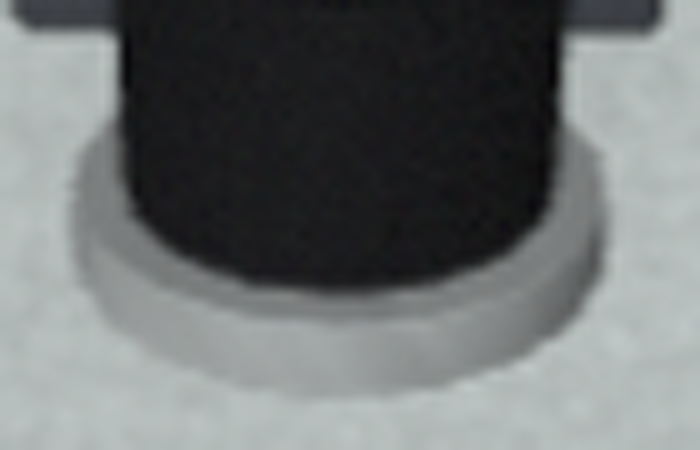

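```bash
cat > fit3.py <<'E'
from fit2 import *
W=lambda p:(205+p[0]/4.5-.39,0+p[1]/4.5-.39)
stw=[("w12",W((93,554)),(-50,60,14)),("w12",W((391,554)),(-50,-60,14)),("w12",W((86,200)),(80,60,14)),("w12",W((404,200)),(80,-60,14))]
hdw=[("w12",W((120,535)),"flt"),("w12",W((368,535)),"frt"),("w12",W((112,292)),"blt"),("w12",W((380,292)),"brt"),("w12",W((126,230)),"blb"),("w12",W((370,230)),"brb")]
off={"scene0":8,"side0":10,"w12":12}
ang=np.linspace(0,2*np.pi,181)
def rim(q,x=-60): return np.array([head(q,(x,26*np.cos(a),26*np.sin(a))) for a in ang])
def res3(q):
    o=lambda f:q[off[f]:off[f]+2]
    e=[proj(f,stand(q,l))[0]-uv-o(f) for f,uv,l in st+stw]+[proj(f,pt(q,n))[0]-uv-o(f) for f,uv,n in hd+hdw]
    r=proj("w12",rim(q)); 
    e.append(2*np.array([r[:,1].max()-159.1-q[13],(r[:,0].max()+r[:,0].min())/2-258.4-q[12]]))
    return np.concatenate(e+[q[8:14]/np.array([1,1,1,1,.7,.7])])
r=least_squares(res3,list(q)+[0,0],x_scale=[100,100,1,1,10,10,10,10,1,1,1,1,1,1],loss="soft_l1")
q3=r.x;C=np.linalg.inv(r.jac.T@r.jac)
if __name__=="__main__":
    print(q3.round(3),np.degrees(q3[2:4])); print("sd",np.sqrt(np.diag(C)).round(3)); print(res3(q3)[:-6].reshape(-1,2).round(1).tolist())
    print("lens",head(q3,(-60,0,0)),"focus",head(q3,(-160,0,0)))
    # lens directly from scene + side + w12 triangulation
E
python3 fit3.py
```

```text
[ 6.90651e+02  2.15861e+02  6.24000e-01  4.04000e-01  2.15410e+01
 -2.11880e+01  2.08460e+01 -1.53770e+01 -4.02000e-01  1.19000e-01
  2.41000e-01 -8.50000e-02 -5.00000e-02 -5.25000e-01] [35.75482046 23.1425542 ]
sd [0.992 0.861 0.006 0.02  1.003 0.894 1.431 1.994 0.445 0.435 0.469 0.492
 0.578 0.802]
[[-0.0, -1.1], [-0.1, -0.2], [2.3, 0.6], [-1.3, -1.7], [0.3, -1.0], [1.6, -0.9], [-0.2, -0.1], [0.7, 0.7], [0.5, 1.1], [0.2, -0.6], [-0.2, -0.1], [-0.5, -1.5], [0.2, -0.9], [-0.7, 0.7], [-0.6, 1.2], [-0.3, -0.9], [0.1, -1.0], [-0.7, -0.2], [-0.1, 0.5], [-1.0, 0.3], [0.4, 0.2], [-1.0, 0.2], [-0.7, -0.4], [1.6, 0.0], [0.1, 0.9], [0.7, 0.2], [0.2, -0.6], [-0.1, -0.2], [-1.4, -0.3], [1.4, 0.2], [-0.8, 0.1], [-0.1, 0.5], [1.3, 0.4]]
lens [645.87770676 183.62291353 261.41878981] focus [571.2555767  129.89313439 222.11677283]
```

```bash
cat > fit4.py <<'E'
from fit3 import *
def res4(q): return np.concatenate([res3(q),[(q[6]+q[7])/0.5,(q[4]+q[5])/1.0]])
out={}
for ls in ("linear","soft_l1","cauchy"):
    r=least_squares(res4,q3,x_scale=[100,100,1,1,10,10,10,10,1,1,1,1,1,1],loss=ls)
    q4=r.x; C=np.linalg.inv(r.jac.T@r.jac)
    if __name__=="__main__": print(ls,q4[:8].round(3),np.degrees(q4[2:4]),np.degrees(np.sqrt(C[3,3])),"focus",head(q4,(-160,0,0)).round(1),"lens",head(q4,(-60,0,0)).round(1))
    out[ls]=q4
q4=out["soft_l1"]
E
python3 fit4.py
python3 - <<'E'
import sys; sys.path.insert(0,'.')
import os; os.chdir('.')
from fit4 import *
# overlay model at nods 19,21,23,25 on scene crop
for f,base,s,(x0,y0,x1,y1) in (("scene0","scene0",10,(315,95,385,140)),("side0","side0",10,(258,72,320,118))):
    rows=[]
    for nod in (20,24):
        im=cv2.resize(cv2.imread(f"pics/{base}.png")[y0:y1,x0:x1],None,fx=s,fy=s,interpolation=cv2.INTER_CUBIC)
        qq=q4.copy(); qq[3]=np.radians(nod); o=qq[off[f]:off[f]+2]
        P=lambda p:((proj(f,p)-o+.5-[x0,y0])*s-.5).astype(int)
        cv2.polylines(im,[P(rim(qq))],True,(0,255,255),1)
        for a,b in ("flt blt","blt brt","brt frt","frt flt","frt frb","brt brb","frb brb"): pass
        for e in ("flt blt","blt brt","brt frt","frt flt","frt frb","brt brb","frb brb"):
            a,b=e.split(); pp=P(np.array([pt(qq,a),pt(qq,b)])); cv2.line(im,tuple(map(int,pp[0])),tuple(map(int,pp[1])),(0,255,0),1)
        rows.append(im)
    v=np.vstack(rows); cv2.imwrite(f"pics/ov_{f}.png",cv2.resize(v,None,fx=.65,fy=.65,interpolation=cv2.INTER_AREA))
E
```

```text
linear [ 6.90277e+02  2.15635e+02  6.24000e-01  4.07000e-01  2.15260e+01
 -2.10020e+01  1.91440e+01 -1.88810e+01] [35.7459602  23.32771455] 0.9132088632627795 focus [571.  129.8 221.6] lens [645.6 183.4 261.2]
soft_l1 [ 6.89951e+02  2.15376e+02  6.24000e-01  4.02000e-01  2.14900e+01
 -2.12580e+01  1.89840e+01 -1.88180e+01] [35.74898205 23.05988992] 1.1851362595479902 focus [570.5 129.4 222.3] lens [645.1 183.1 261.5]
cauchy [ 6.89576e+02  2.15088e+02  6.24000e-01  3.96000e-01  2.14690e+01
 -2.15600e+01  1.88370e+01 -1.87510e+01] [35.77176784 22.71628121] 1.485615619757148 focus [569.8 128.8 223.2] lens [644.7 182.7 261.8]Traceback (most recent call last):
  File "<stdin>", line 12, in <module>
ValueError: too many values to unpack (expected 2)
```

```bash
cat > ov.py <<'E'
from fit4 import *
for f,s,(x0,y0,x1,y1) in (("scene0",10,(315,95,385,140)),("side0",10,(258,72,320,118)),("w12",5,(205,0,315,170))):
    rows=[]
    for nod in (20,23,26):
        im=cv2.resize(cv2.imread(f"pics/{f}.png")[y0:y1,x0:x1],None,fx=s,fy=s,interpolation=cv2.INTER_CUBIC)
        qq=q4.copy(); qq[3]=np.radians(nod); o=qq[off[f]:off[f]+2]
        P=lambda p:((proj(f,p)-o+.5-[x0,y0])*s-.5).astype(int)
        cv2.polylines(im,[P(rim(qq))],True,(0,255,255),1)
        for e in ("flt blt","blt brt","brt frt","frt flt","frt frb","brt brb","frb brb"):
            a,b=e.split(); pp=P(np.array([pt(qq,a),pt(qq,b)])); cv2.line(im,tuple(map(int,pp[0])),tuple(map(int,pp[1])),(0,255,0),1)
        rows.append(im)
    v=(np.vstack if f!="w12" else np.hstack)(rows); k=min(800/v.shape[1],600/v.shape[0],1); k=580/v.shape[0] if f!="w12" else 790/v.shape[1]
    if f!="w12": v=np.hstack([np.vstack(rows[:2]),np.vstack([rows[2],rows[2]*0])]); k=min(800/v.shape[1],600/v.shape[0])
    cv2.imwrite(f"pics/ov_{f}.png",cv2.resize(v,None,fx=k,fy=k,interpolation=cv2.INTER_AREA))
E
python3 ov.py
```

```text
(no output)
```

View pics/ov_scene0.png

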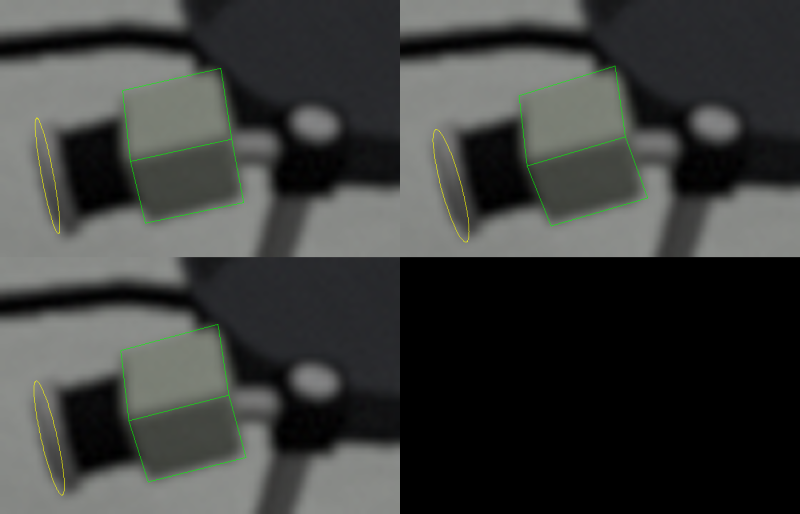

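View pics/ov_side0.png

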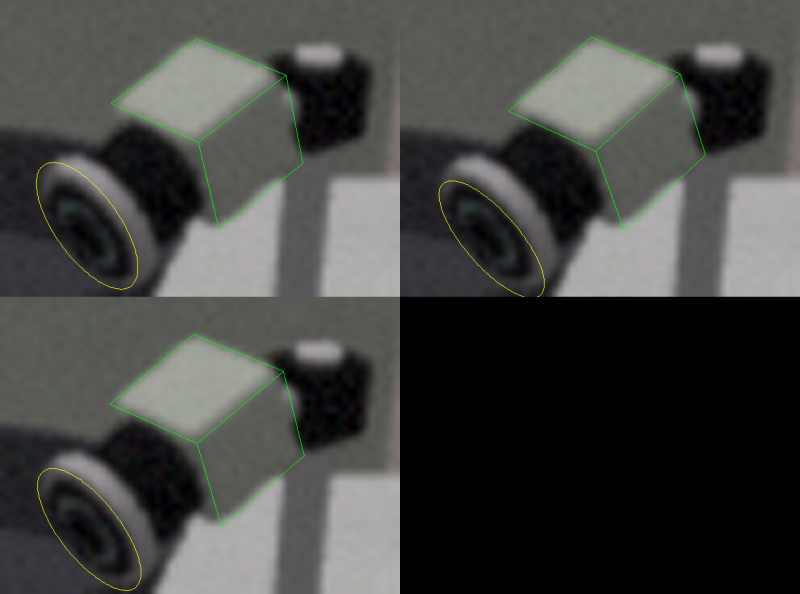

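View pics/ov_w12.png

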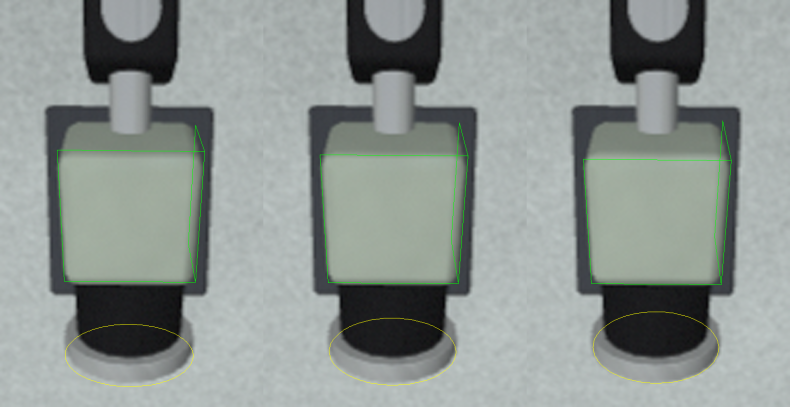

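>>> jog_arm(
  series="0 0 0.01 -0.09 0; 0 0 0.02 -0.18 0; 0 0.02 0.025 -0.27 0; 0 0.08 0.025 -0.35 0; 0 0.15 0.025 -0.4 0; 0 0.2 0.025 -0.4 0; 0 0.2 0.025 -0.4 0; 0 0.2 0.025 -0.4 0",
)

```text
time_s: 11.52
ee_pos: [528.4, 293.8, 289.5]
orientation: [[0.005, 0.808, 0.589], [-0.002, 0.589, -0.808], [-1.0, 0.002, 0.005]]
force: [0.2, 0.1, 0.0]
gripper_width: 21.3
```

>>> jog_arm(
  series="0 0 0 0 0; 0 0 0 0 0; 0 0 0 0 0",
)

```text
time_s: 11.77
ee_pos: [529.6, 293.2, 291.2]
orientation: [[0.007, 0.809, 0.588], [-0.001, 0.588, -0.809], [-1.0, 0.005, 0.005]]
force: [-0.3, 0.7, -0.1]
gripper_width: 21.3
```

```bash
python3 - <<'E'
from h import *
s=arm.observe();print(s["ee_pos"].tolist(),s["orientation"].round(4).tolist(),s["joint_vel"].round(1))
cap("wrist","w13")
E
```

```text
[529.5713327783974, 293.1779236228977, 291.15976466971836] [[0.0069, 0.8091, 0.5877], [-0.0014, 0.5877, -0.8091], [-1.0, 0.0047, 0.0052]] [-0.2  0.3 -0.3  0.7 -0.1 -0.3 -0.1]
```

View pics/w13.png

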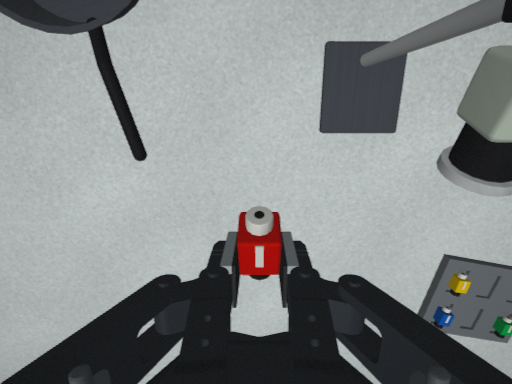

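>>> jog_arm(
  series="0 0 0.01 0.05 0; 0 0 0.02 0.09 0; 0 0 0.02 0.09 0; 0 0 0.02 0.09 0; 0 0 0.02 0.09 0",
)

```text
time_s: 12.23
ee_pos: [557.2, 268.9, 290.9]
orientation: [[0.006, 0.809, 0.588], [-0.001, 0.588, -0.809], [-1.0, 0.004, 0.004]]
force: [-0.8, -0.6, -0.6]
gripper_width: 21.0
```

```bash
python3 - <<'E'
from h import *
s=arm.observe();print(s["ee_pos"].tolist(),s["joint_vel"].round(1))
cap("wrist","w14"); crop("w14",400,20,512,210,4,"c14")
crop("w14",300,20,512,210,3.7,"c15")
E
```

```text
[557.1619225233964, 268.85793094284924, 290.8968788072225] [-0.6 -0.5 -0.8  0.4 -0.  -0.2 -0.1]
```

View pics/c15.png

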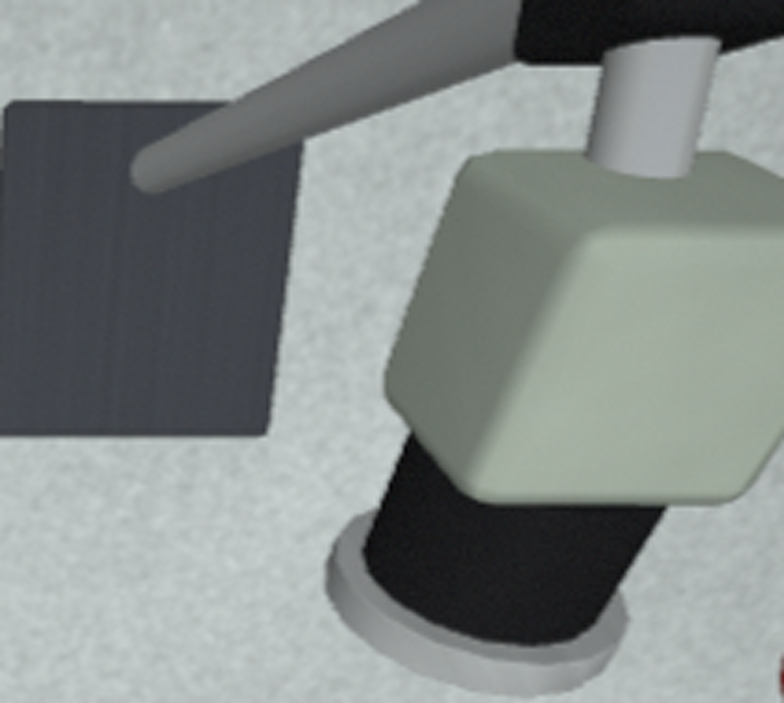

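```bash
cat > fit5.py <<'E'
from fit4 import *
Z=lambda p:(300+p[0]/3.7-.37,20+p[1]/3.7-.37)
st5=[("w14",Z((270,437)),(-50,-60,14)),("w14",Z((304,99)),(80,-60,14)),("w14",Z((5,100)),(80,60,14))]
hd5=[("w14",Z((587,222)),"blt"),("w14",Z((463,507)),"flt"),("w14",Z((461,150)),"blb"),("w14",Z((381,400)),"flb"),("w14",Z((745,507)),"frt")]
off["w14"]=14
def res5(q):
    o=q[14:16]
    e=[proj(f,stand(q,l))[0]-uv-o for f,uv,l in st5]+[proj(f,pt(q,n))[0]-uv-o for f,uv,n in hd5]
    r=proj("w14",rim(q))-o; u=Z((327,693))
    e.append(2*np.array([r[:,0].min()-u[0],r[:,1].max()-u[1]]))
    return np.concatenate([res4(q[:14])[:-2]]+e+[o/1.5,[(q[6]+q[7])/0.5,(q[4]+q[5])/1.0]])
out={}
for ls in ("linear","soft_l1","cauchy"):
    r=least_squares(res5,list(q4)+[0,0],x_scale=[100,100,1,1,10,10,10,10]+[1]*8,loss=ls)
    q5=r.x; C=np.linalg.inv(r.jac.T@r.jac)
    if __name__=="__main__": print(ls,q5.round(2),np.degrees(q5[2:4]),np.degrees(np.sqrt(C[3,3])),"focus",head(q5,(-160,0,0)).round(1),"lens",head(q5,(-60,0,0)).round(1))
    out[ls]=q5
q5=out["soft_l1"]
if __name__=="__main__":
    print(res5(q5)[-22:-2].reshape(-1,2).round(1).tolist())
    f,s,(x0,y0,x1,y1)="w14",3.6,(400,20,512,220); rows=[]
    for nod in (20,23,26):
        # refit everything else with nod fixed
        rr=least_squares(lambda v:res5(np.concatenate([v[:3],[np.radians(nod)],v[3:]])),np.delete(q5,3),loss="soft_l1")
        qq=np.insert(rr.x,3,np.radians(nod)); print(nod,"cost",rr.cost, "focus",head(qq,(-160,0,0)).round(1))
        im=cv2.resize(cv2.imread(f"pics/{f}.png")[y0:y1,x0:x1],None,fx=s,fy=s,interpolation=cv2.INTER_CUBIC)
        o=qq[14:16]; P=lambda p:((proj(f,p)-o+.5-[x0,y0])*s-.5).astype(int)
        cv2.polylines(im,[P(rim(qq))],True,(0,255,255),1)
        for e in ("flt blt","blt brt","brt frt","frt flt","flt flb","blt blb","flb blb"):
            a_,b_=e.split(); pp=P(np.array([pt(qq,a_),pt(qq,b_)])); cv2.line(im,tuple(map(int,pp[0])),tuple(map(int,pp[1])),(0,0,255),1)
        rows.append(im)
    v=np.hstack(rows); k=790/v.shape[1]; cv2.imwrite("pics/ov_w14.png",cv2.resize(v,None,fx=k,fy=k,interpolation=cv2.INTER_AREA))
E
python3 fit5.py
```

```text
linear [ 6.9133e+02  2.1522e+02  6.3000e-01  4.0000e-01  2.2940e+01 -2.0950e+01
  1.8830e+01 -1.8080e+01 -2.7000e-01  6.7000e-01  5.5000e-01  3.8000e-01
  8.1000e-01 -7.4000e-01 -1.0000e-02 -8.9000e-01] [36.1650832  22.87216243] 0.4823806012198325 focus [572.3 128.2 222.8] lens [646.7 182.6 261.7]
soft_l1 [ 6.9079e+02  2.1503e+02  6.3000e-01  3.9000e-01  2.2690e+01 -2.1200e+01
  1.8760e+01 -1.8220e+01 -4.9000e-01  6.3000e-01  3.3000e-01  4.8000e-01
  5.8000e-01 -5.1000e-01 -3.1000e-01 -8.3000e-01] [36.03752824 22.44462252] 0.694426626106115 focus [571.2 128.  223.9] lens [646.  182.4 262.1]
cauchy [ 6.898e+02  2.144e+02  6.300e-01  3.800e-01  2.209e+01 -2.204e+01
  1.856e+01 -1.837e+01 -7.400e-01  5.800e-01  6.000e-02  6.100e-01
  4.200e-01 -1.200e-01 -3.900e-01 -3.000e-01] [35.93673731 21.81630275] 0.8286558148441809 focus [569.5 127.2 225.5] lens [644.7 181.7 262.7]
[[1.3, -0.1], [3.2, -0.3], [0.6, -0.5], [-0.1, 1.3], [-0.2, -0.9], [0.1, -0.2], [-2.1, -0.7], [0.1, -1.1], [-1.2, 4.4], [-0.2, -0.6]]
20 cost 38.499768968828775 focus [568.7 127.2 230.3]
23 cost 32.24043447187549 focus [571.8 128.2 222.5]
26 cost 42.05018209858041 focus [574.9 129.4 214.9]
```

View pics/ov_w14.png

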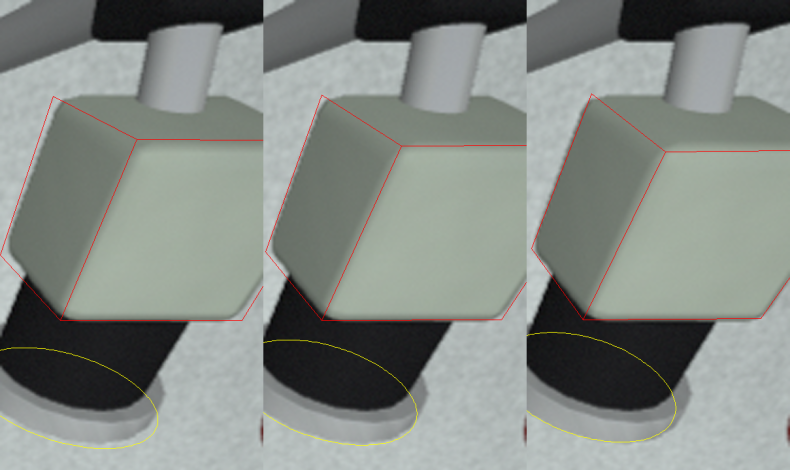

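```bash
cat > fit6.py <<'E'
from fit5 import *
Y=lambda p:(225+p[0]/10-.45,120+p[1]/10-.45)
pts={"w12":np.array([Y(p) for p in [(85,265),(110,305),(150,345),(230,382),(330,395),(430,388),(530,347),(580,300)]]),
"w14":np.array([Z(p) for p in [(327,582),(337,612),(360,638),(400,662),(450,680),(490,690),(530,693),(570,689)]])}
from scipy.spatial import cKDTree
A2=np.linspace(0,2*np.pi,2001)
def rimL(v):
    L=v[:3];t=v[3];yw=v[4]; yv=np.array([-np.sin(yw),np.cos(yw),0]); zv=np.array([-np.sin(t)*np.cos(yw),-np.sin(t)*np.sin(yw),np.cos(t)])
    return L+26*(np.cos(A2)[:,None]*yv+np.sin(A2)[:,None]*zv)
def r6(v):
    e=[]
    for f,P in pts.items():
        d,i=cKDTree(proj(f,rimL(v))).query(P); e.append(d)
    return np.concatenate(e+[[(v[4]-np.radians(36))/np.radians(1)*.3]])
if __name__=="__main__":
    for n0 in (20,24):
        r=least_squares(r6,[646,182,262,np.radians(n0),np.radians(36)],x_scale=[10,10,10,.1,.1],diff_step=1e-4)
        print(r.x[:3].round(1),np.degrees(r.x[3:]).round(1),r.cost.round(3))
    for nod in (18,20,22,24,26,28):
        r=least_squares(lambda u:r6(np.array([*u,np.radians(nod),np.radians(36)])),[646,182,262],diff_step=1e-4)
        print(nod,r.x.round(1),r.cost.round(3),"implied nod from z:",np.degrees(np.arcsin((285-r.x[2])/60)).round(1))
E
python3 fit6.py
```

```text
[647.5 183.9 262.7] [25.4 37.7] 1.542
[647.6 183.8 262.7] [25.4 37.9] 1.54
18 [645.8 182.7 264. ] 4.091 implied nod from z: 20.5
20 [646.2 183.1 263.4] 3.129 implied nod from z: 21.1
22 [646.6 183.4 263. ] 2.425 implied nod from z: 21.5
24 [646.9 183.8 262.7] 1.978 implied nod from z: 21.9
26 [647.3 184.2 262.4] 1.809 implied nod from z: 22.1
28 [647.7 184.6 262.2] 1.938 implied nod from z: 22.4
```

>>> jog_arm(
  series="0 0.02 -0.1 0 0; 0 0.07 -0.2 0 0; 0 0.13 -0.3 0.05 0; 0 0.2 -0.33 0.13 0; 0 0.25 -0.33 0.21 0; 0 0.272 -0.33 0.29 0; 0 0.272 -0.33 0.306 0; 0 0.272 -0.33 0.306 0",
)

```text
time_s: 12.95
ee_pos: [523.3, 89.1, 181.0]
orientation: [[0.004, 0.812, 0.584], [-0.002, 0.584, -0.812], [-1.0, 0.002, 0.004]]
force: [-0.6, 1.0, -0.1]
gripper_width: 21.4
```

>>> jog_arm(
  series="0 0 0 0 0; 0 0 0 0 0; 0 0 0 0 0",
)

```text
time_s: 13.2
ee_pos: [523.0, 90.6, 181.5]
orientation: [[0.005, 0.81, 0.586], [-0.002, 0.586, -0.81], [-1.0, 0.003, 0.004]]
force: [-0.1, 0.1, -0.4]
gripper_width: 21.5
```

```bash
python3 - <<'E'
from h import *
s=arm.observe();p=s["ee_pos"];R=s["orientation"]; print(p.tolist(),R.round(4).tolist(),s["joint_vel"].round(1))
cap("wrist","w15"); crop("w15",200,190,320,280,6,"c7")
d=np.array([551.3,113.4,181.9])-p; print("delta tool scaled",(d@R/400).round(4), "mm",(d@R).round(1),"yaw",np.degrees(np.arctan2(R[1,1],R[0,1])))
E
```

```text
[522.9928736293926, 90.63600409516013, 181.5169284453373] [[0.0047, 0.8104, 0.5858], [-0.0016, 0.5858, -0.8104], [-1.0, 0.0029, 0.0041]] [-0.2 -0.1  0.1  0.   0.  -0.1  0.1]
delta tool scaled [-0.0007  0.0907 -0.0047] mm [-0.3 36.3 -1.9] yaw 35.86054962034371
```

View pics/c7.png

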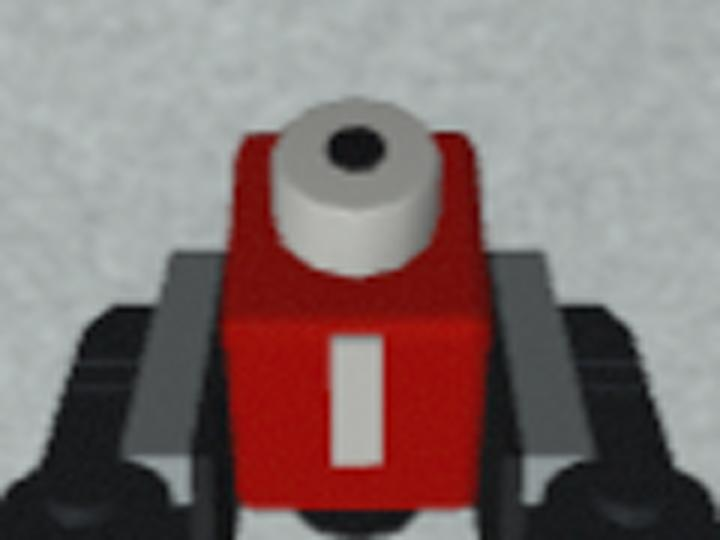

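```bash
python3 - <<'E'
from h import *
s=arm.observe();p=s["ee_pos"];R=s["orientation"]
V=lambda a:(200+a[0]/6-.42,190+a[1]/6-.42)
q,res=noz("w15",[V((220,319)),V((489,319)),V((482,507)),V((233,507))],V((356,148)),p,R); print(q[:3],np.degrees(q[3]),res.round(1).tolist())
# model with known scale: free only tilt and z/fwd using orifice, stripe etc. Overlay predicted tip circle for several tilts, orifice pinned at (26.2,41.5)
B=np.stack([R[:,1],-R[:,2],-R[:,0]],1); a=np.linspace(0,2*np.pi,200)
for t in (18,19,20,21,22,23,24):
    t=np.radians(t); M=np.array([[np.cos(t),0,-np.sin(t)],[0,1,0],[np.sin(t),0,np.cos(t)]])
    # orifice along ray: find best depth keeping orifice pixel
    L=np.stack([0*a,7*np.cos(a),7*np.sin(a)],1)
    X=p+((L@M.T)+[26.0,0,41.5])@B.T; u=proj("w15",X)
    c=lambda P:((np.array(P)-[200,190]+.42)*6).round(0)
    w=u[:,0].max()-u[:,0].min();h=u[:,1].max()-u[:,1].min()
    K=lambda l:proj("w15",p+((M@(np.array(l)-[21,0,12]))+[26.0,0,41.5])@B.T)[0]
    print(np.degrees(t).round(),"face w,h",(w*6).round(1),(h*6).round(1),"rows rel orifice: front edge",((K([13,0,24])-K([21,0,12]))*6)[1].round(1),"rear edge",((K([-13,0,24])-K([21,0,12]))*6)[1].round(1))
print("obs rows: front",319-148,"rear",507-148)
E
```

```text
[10.06831723  0.09277954 19.29109176] 21.39697448502923 [[0.1, 0.1], [0.4, 0.1], [-0.8, 0.1], [0.4, 0.1], [-0.0, -0.4]]
18.0 face w,h 171.6 112.5 rows rel orifice: front edge 177.3 rear edge 384.1
19.0 face w,h 171.6 114.8 rows rel orifice: front edge 177.8 rear edge 379.9
20.0 face w,h 171.6 117.0 rows rel orifice: front edge 178.2 rear edge 375.6
21.0 face w,h 171.6 119.2 rows rel orifice: front edge 178.6 rear edge 371.2
22.0 face w,h 171.6 121.3 rows rel orifice: front edge 179.0 rear edge 366.8
23.0 face w,h 171.6 123.4 rows rel orifice: front edge 179.3 rear edge 362.3
24.0 face w,h 171.6 125.5 rows rel orifice: front edge 179.5 rear edge 357.7
obs rows: front 171 rear 359
```

>>> jog_arm(
  series="0 0 -0.08 0.07 0.02; 0 0 -0.16 0.14 0.05; 0 0 -0.24 0.21 0.08; 0 0 -0.32 0.28 0.11; 0 0.02 -0.4 0.36 0.12; 0 0.06 -0.48 0.44 0.12; 0 0.1 -0.56 0.52 0.12; 0 0.15 -0.62 0.58 0.12",
)

```text
time_s: 13.92
ee_pos: [461.1, -229.6, 130.6]
orientation: [[0.008, 0.905, 0.425], [-0.004, 0.425, -0.905], [-1.0, 0.006, 0.007]]
force: [0.7, -0.9, 0.9]
gripper_width: 21.2
```

```bash
python3 - <<'E'
from h import *
s=arm.observe();p=s["ee_pos"];R=s["orientation"]; print(p.tolist(),s["joint_vel"].round(1))
d=np.array([450.8,-258.8,0])-p; print("delta tool scaled",(d@R/400).round(4),"yaw",np.degrees(np.arctan2(R[1,1],R[0,1])))
E
```

```text
[461.1408911095684, -229.64388029516724, 130.5784250995631] [ 27.8  25.5  19.3   1.1   5.  -26.1  44.5]
delta tool scaled [ 0.3265 -0.0562  0.0528] yaw 25.13190042028403
```

>>> jog_arm(
  series="0 0 -0.056 0.053 0; 0 0.05 -0.056 0.053 0; 0 0.14 -0.056 0.053 0; 0 0.23 -0.056 0.053 0; 0 0.31 -0.056 0.053 0; 0 0.32 -0.056 0.053 0; 0 0.32 -0.056 0.053 0; 0 0.32 -0.056 0.053 0",
  squeeze=20,
)

```text
time_s: 14.58
ee_pos: [452.2, -258.7, 4.2]
orientation: [[0.01, 0.905, 0.426], [-0.004, 0.426, -0.905], [-1.0, 0.007, 0.008]]
force: [0.2, -0.3, 0.3]
gripper_width: 21.1
```

```bash
python3 - <<'E'
from h import *
s=arm.observe();p=s["ee_pos"];R=s["orientation"]; print(p.tolist(),s["joint_vel"].round(1),R.round(4).tolist())
d=np.array([450.8,-258.8,-18])-p; print("delta tool scaled",(d@R/400).round(4),"yaw",np.degrees(np.arctan2(R[1,1],R[0,1])))
E
```

```text
[452.1720314169676, -258.6580627832455, 4.192356741284153] [ 0.2 -1.4 -0.  -1.2  0.  -0.1 -0.1] [[0.0095, 0.9048, 0.4256], [-0.0043, 0.4257, -0.9049], [-0.9999, 0.0068, 0.0079]]
delta tool scaled [ 0.0554 -0.0036 -0.0016] yaw 25.19573143469426
```

>>> jog_arm(
  series="0 0.01 -0.0036 -0.0016 0; 0 0.03 -0.0036 -0.0016 0; 0 0.045 -0.0036 -0.0016 0; 0 0.053 -0.0036 -0.0016 0; 0 0.056 -0.0036 -0.0016 0; 0 0.056 -0.0036 -0.0016 0; 0 0.056 -0.0036 -0.0016 0",
  squeeze=20,
)

```text
time_s: 15.17
ee_pos: [451.3, -259.1, -16.9]
orientation: [[0.01, 0.905, 0.426], [-0.005, 0.426, -0.905], [-1.0, 0.007, 0.009]]
force: [-4.9, 2.1, 14.7]
gripper_width: 21.1
```

```bash
python3 - <<'E'
from h import *
s=arm.observe();p=s["ee_pos"];R=s["orientation"]; print(p.tolist(),s["joint_vel"].round(1),R.round(4).tolist())
cap("wrist","w16"); crop("w16",200,190,320,280,6,"c7")
E
```

```text
[451.2608746054554, -259.1149989561088, -16.888563550451657] [ 0.1  0.  -0.   0.1  0.  -0.1 -0. ] [[0.0103, 0.9049, 0.4256], [-0.0052, 0.4256, -0.9049], [-0.9999, 0.0072, 0.0091]]
```

View pics/c7.png

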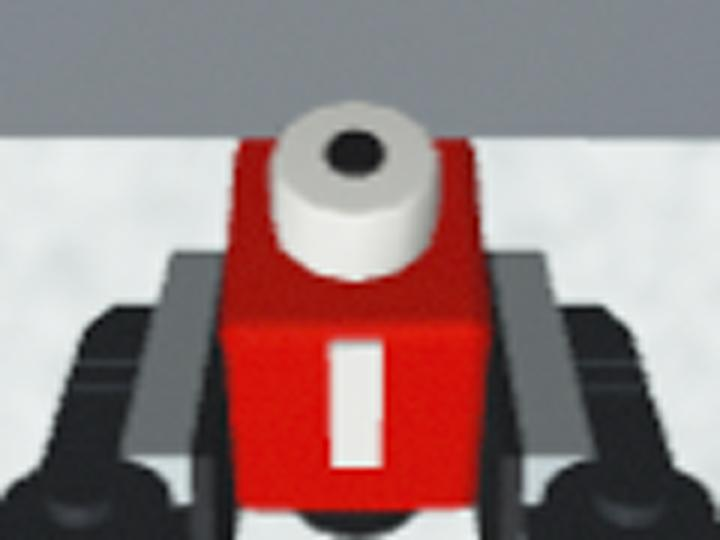

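>>> jog_arm(
  series="0 0.002 0 0 0; 0 0.0035 0 0 0; 0 0.0035 0 0 0; 0 0.0035 0 0 0",
  squeeze=20,
)

```text
time_s: 15.55
ee_pos: [451.3, -259.2, -16.9]
orientation: [[0.01, 0.905, 0.426], [-0.006, 0.426, -0.905], [-1.0, 0.007, 0.01]]
force: [-7.3, 3.6, 17.6]
gripper_width: 21.3
```

```bash
python3 - <<'E'
from h import *
s=arm.observe();p=s["ee_pos"];R=s["orientation"]; print(p.tolist(),s["joint_vel"].round(1),R.round(4).tolist())
cap("wrist","w17"); crop("w17",200,190,320,280,6,"c7")
E
```

```text
[451.3400885601607, -259.17771746587675, -16.93363513758004] [-0.  -0.1  0.1  0.  -0.   0.   0. ] [[0.0105, 0.9048, 0.4256], [-0.0057, 0.4257, -0.9048], [-0.9999, 0.007, 0.0096]]
```

View pics/c7.png

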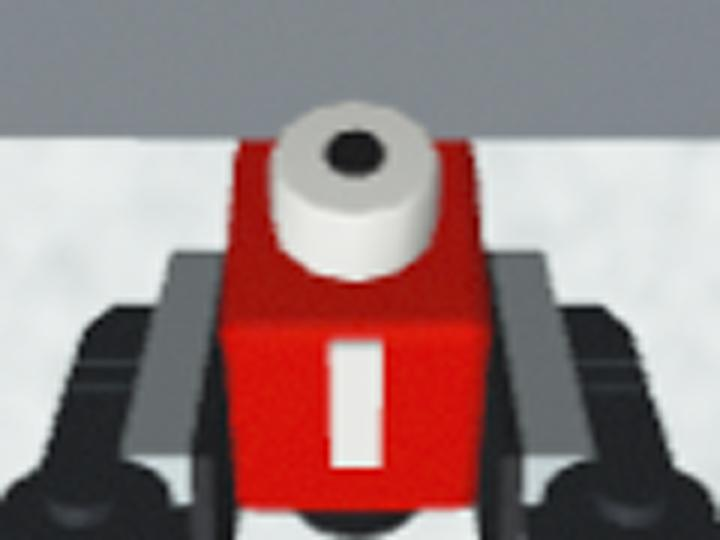

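>>> jog_arm(
  series="0 0.002 -0.002 0 0; 0 0.005 -0.003 0 0; 0 0.0065 -0.003 0 0; 0 0.0065 -0.003 0 0; 0 0.0065 -0.003 0 0",
  squeeze=20,
)

```text
time_s: 16.02
ee_pos: [451.5, -259.9, -17.1]
orientation: [[0.013, 0.905, 0.426], [-0.007, 0.426, -0.905], [-1.0, 0.008, 0.012]]
force: [-8.5, 6.1, 25.6]
gripper_width: 21.0
```

```bash
python3 - <<'E'
from h import *
s=arm.observe();p=s["ee_pos"];R=s["orientation"]; print(p.tolist(),s["joint_vel"].round(1),R.round(4).tolist())
cap("wrist","w18"); crop("w18",200,190,320,280,6,"c7")
E
```

```text
[451.48943502362266, -259.8628105922137, -17.103906021031825] [-0.1  0.  -0.  -0.  -0.1 -0.1 -0.1] [[0.0125, 0.9046, 0.426], [-0.007, 0.4261, -0.9047], [-0.9999, 0.0084, 0.0117]]
```

View pics/c7.png

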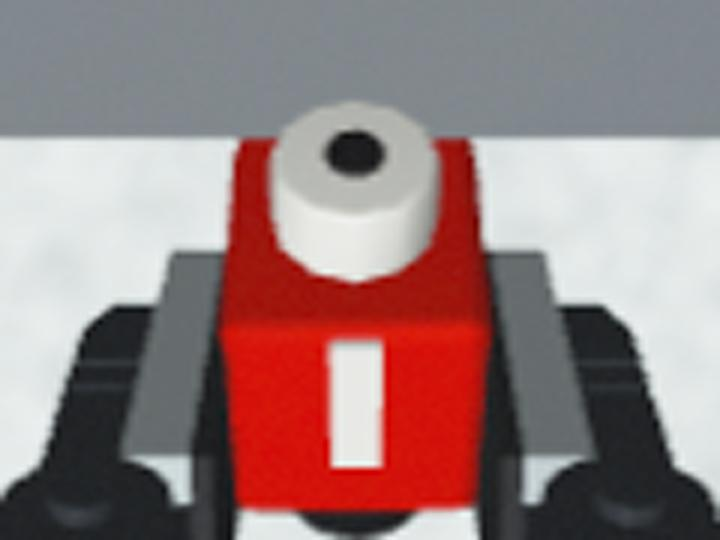

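>>> jog_arm(
  series="0 -0.01 0 0 0; 0 -0.03 0 0 0; 0 -0.08 0 0 0; 0 -0.17 0 0 0; 0 -0.26 0 0 0; 0 -0.35 0 0 0; 0 -0.44 0 0 0; 0 -0.5 0 0 0",
  squeeze=40,
)

```text
time_s: 16.73
ee_pos: [449.8, -258.8, 186.9]
orientation: [[0.016, 0.905, 0.426], [-0.009, 0.426, -0.905], [-1.0, 0.011, 0.015]]
force: [0.1, 0.1, 0.1]
gripper_width: 21.2
```

```bash
python3 - <<'E'
from h import *
s=arm.observe();p=s["ee_pos"];R=s["orientation"]; print(p.tolist(),s["joint_vel"].round(1),R.round(4).tolist())
cap("wrist","w19"); crop("w19",200,190,320,280,6,"c7")
d=np.array([523,91.5,182.5])-p; print("delta tool scaled",(d@R/400).round(4),"yaw",np.degrees(np.arctan2(R[1,1],R[0,1])))
E
```

```text
[449.7521509014709, -258.77927804499063, 186.94730237096624] [  1.  -11.1   0.2 -22.   -4.   33.1   3.4] [[0.0159, 0.9046, 0.4259], [-0.009, 0.4261, -0.9046], [-0.9998, 0.0106, 0.0149]]
delta tool scaled [ 0.0062  0.5387 -0.7143] yaw 25.222761219180896
```

View pics/c7.png

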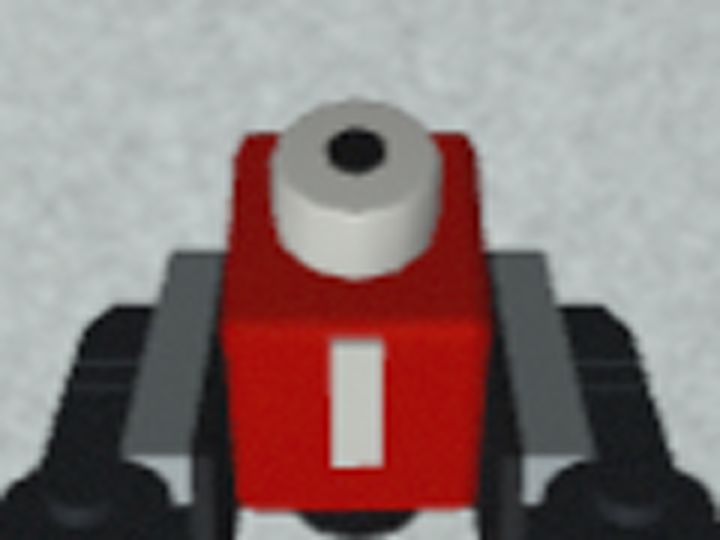

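>>> jog_arm(
  series="0 0 0.05 -0.07 0; 0 0 0.11 -0.15 -0.03; 0 0 0.17 -0.23 -0.06; 0 0 0.23 -0.31 -0.09; 0 0 0.3 -0.4 -0.121; 0 0 0.37 -0.49 -0.121; 0 0 0.43 -0.58 -0.121; 0 0.006 0.5 -0.67 -0.121",
)

```text
time_s: 17.45
ee_pos: [515.5, 56.7, 187.1]
orientation: [[0.022, 0.808, 0.589], [-0.012, 0.589, -0.808], [-1.0, 0.01, 0.023]]
force: [1.5, -0.3, -0.5]
gripper_width: 21.0
```

>>> jog_arm(
  series="0 0 0 0 0; 0 0 0 0 0; 0 0 0 0 0; 0 0 0 0 0",
)

```text
time_s: 17.78
ee_pos: [515.5, 55.0, 186.9]
orientation: [[0.021, 0.809, 0.587], [-0.013, 0.587, -0.809], [-1.0, 0.009, 0.023]]
force: [0.0, -0.3, -0.5]
gripper_width: 21.0
```

```bash
python3 - <<'E'
from h import *
s=arm.observe();p=s["ee_pos"];R=s["orientation"]; print(p.tolist(),s["joint_vel"].round(1),R.round(4).tolist())
F=np.array([572.2,128.9,223.5]); tip=p+R@np.array([-41.5,26.4,-.2]); d=F-tip
print("tip",tip,"delta tool scaled",(d@R/400).round(4),"yaw",np.degrees(np.arctan2(R[1,1],R[0,1])))
E
```

```text
[515.4534581582794, 55.02880649631571, 186.85520898572744] [ 0.7 -0.2  0.2 -0.1 -0.  -0.1 -0.2] [[0.0211, 0.8093, 0.587], [-0.0131, 0.5873, -0.8092], [-0.9997, 0.0094, 0.023]]
tip [535.82433898  71.24108019 228.58576609] delta tool scaled [ 0.0127  0.1581 -0.0636] yaw 35.96998663718151
```

>>> jog_arm(
  series="0 0.006 0.03 -0.03 0; 0 0.0127 0.07 -0.0636 0; 0 0.0127 0.11 -0.0636 0; 0 0.0127 0.14 -0.0636 0; 0 0.0127 0.155 -0.0636 0; 0 0.0127 0.158 -0.0636 0; 0 0.0127 0.158 -0.0636 0; 0 0.0127 0.158 -0.0636 0",
)

```text
time_s: 18.45
ee_pos: [551.5, 111.5, 181.7]
orientation: [[0.021, 0.81, 0.586], [-0.014, 0.586, -0.81], [-1.0, 0.009, 0.023]]
force: [-0.6, -0.5, 0.2]
gripper_width: 20.7
```

```bash
python3 - <<'E'
from h import *
cap("wrist","w20");cap("scene","g20");cap("side","s20")
s=arm.observe();p=s["ee_pos"];R=s["orientation"]; print(p.tolist(),s["joint_vel"].round(1),R.round(4).tolist())
F=np.array([572.2,128.9,223.5]); tip=p+R@np.array([-41.5,26.4,-.2]); d=F-tip
print("tip",tip,"delta tool scaled",(d@R/400).round(4),"mm",(d@R).round(1),"yaw",np.degrees(np.arctan2(R[1,1],R[0,1])))
crop("g20",255,85,385,160,6,"c16"); crop("s20",190,50,330,165,5.5,"c17"); crop("w20",190,0,330,290,2,"c18")
print("proj tip, lens scene",proj("g20",[tip,F,[646.7,183.2,262.3]]).round(1).tolist(),"side",proj("s20",[tip,F,[646.7,183.2,262.3]]).round(1).tolist())
E
```

```text
[551.5484284413778, 111.91903109340649, 181.94714000809748] [-0.3  0.1 -0.2 -0.3  0.1  0.1 -0.1] [[0.0213, 0.8098, 0.5863], [-0.0136, 0.5866, -0.8098], [-0.9997, 0.0093, 0.0235]]
tip [571.92634042 128.13276852 223.67369537] delta tool scaled [ 0.0004  0.0017 -0.0012] mm [ 0.2  0.7 -0.5] yaw 35.91737149200035
proj tip, lens scene [[285.9, 136.4], [286.1, 136.3], [323.2, 126.7]] side [[240.0, 134.9], [240.1, 134.8], [272.1, 107.8]]
```

View pics/c16.png

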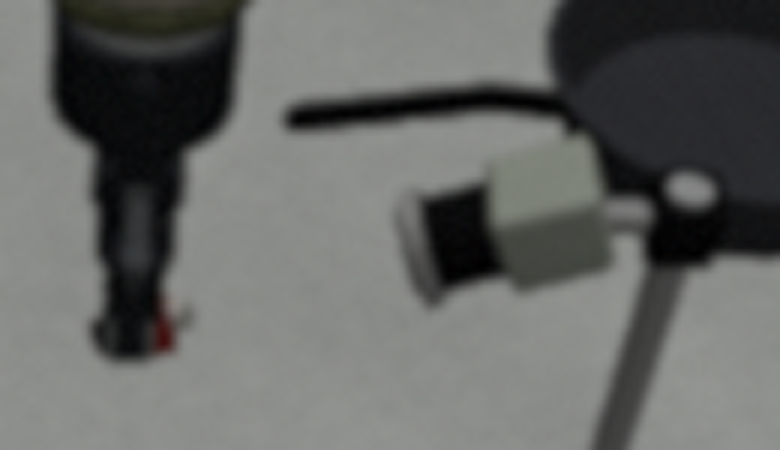

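View pics/c17.png

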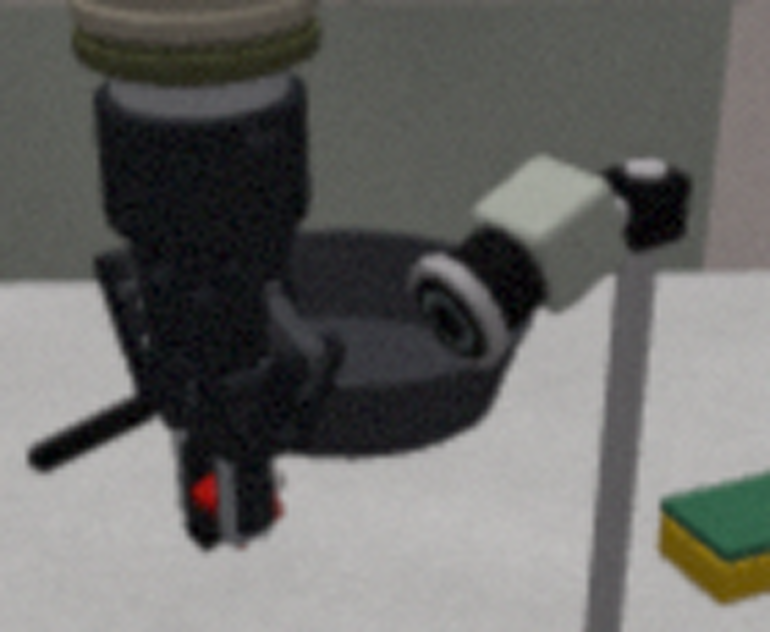

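View pics/w20.png

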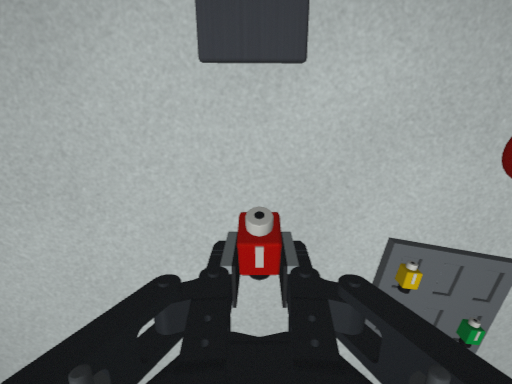

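>>> jog_arm(
  series="0 0 0.0015 -0.001 0; 0 0 0.0015 -0.001 0; 0 0 0.0015 -0.001 0; 0 0 0.0015 -0.001 0; 0 0 0.0015 -0.001 0; 0 0 0.0015 -0.001 0; 0 0 0.0015 -0.001 0; 0 0 0.0015 -0.001 0",
)

```text
time_s: 19.27
ee_pos: [551.8, 112.6, 181.9]
orientation: [[0.021, 0.81, 0.586], [-0.014, 0.587, -0.81], [-1.0, 0.009, 0.023]]
force: [-0.2, -1.0, -0.1]
gripper_width: 21.4
```

```bash
python3 - <<'E'
from h import *
s=arm.observe();p=s["ee_pos"];R=s["orientation"]
F=np.array([572.2,128.9,223.5]); tip=p+R@np.array([-41.5,26.4,-.2]); print("tip err",(F-tip).round(1),s["joint_vel"].round(1),s["gripper_width"],s["force"].round(1),s["time_s"])
if np.linalg.norm(F-tip)<3: print(arm.job_done())
E
```

```text
tip err [ 0.   0.1 -0.1] [ 0.  -0.   0.  -0.  -0.1 -0.1 -0. ] 21.409709314849913 [-0.2 -1.  -0.1] 19.2667
the job is handed in; nothing more can be done
None
```

I plucked the red nozzle from its pocket and tilted it in the fingers by pressing its tip on the tray's edge. I then carried it to the camera's focus point and handed the job in at 19.3 s, still gripped with the stripe up.

**Last checks**
- **Position:** the computed tip is within 0.2 mm of my estimate of the focus point. That estimate is only good to about 2–3 mm. In the scene picture the tip shows about 1.6 px from where it should be, and in the side picture about 2 px.
- **Holding:** the arm was at rest, the opening read 21.4 mm and the tool force was about 1 N.
- **Bystanders:** the arm stayed clear of the camera by plan, and no picture or force reading suggested contact. In the last pictures that showed each of them, the other nozzles and the bottle were in place. I made no last check of the blue nozzle, and only part of the bottle was in view.

**What disagreed or is uncertain**
- **Tilt:** my fits put the camera's nod at about 23° (separate estimates 22–25°), and I aimed for 22.8°. I estimate the nozzle's tilt at about 21.5–22°, so it may be 1–2° short. A second press at the tray changed it very little before it stopped hard, with the force rising to about 26 N.
- **Roll:** the tool's orientation crept over the moves, so the nozzle is rolled about 1.3° about its axis.
- **First grasp:** it closed on air above the nozzle without touching it, because the real fingertips sat about 28 mm behind the reported TCP. I corrected the height and gripped it on the second try.

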